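# Close the pump clamp on a glued block and hold it

### The arm

A 6-joint arm with a two-finger parallel gripper is mounted at the origin on the work surface. World frame = base frame: x ahead of the robot, y to its left, z up, the work surface at z = 0. Lengths are in m, angles in degrees, forces in N, time in s.
With the tool pointing down it reaches from about 0.375 to 0.9 m from the base axis. Payload 3.1 kg.
Tool frame: the origin (TCP) lies midway between the tips of the shut fingers; the grasp point (between the pads) lies 19 mm behind it; z points along the fingers, y is the direction in which the jaws open and shut (so a half turn about z gives the same grasp; the last joint's range is limited). The gripper opens to 87 mm and grips with 3 to 60 N. Pads are 19 mm wide; open, the fingers measure 117 mm over their backs; the gripper's body (75 mm by 190 mm) begins 51 mm behind the grasp point.
Start: joints at [-82.878, 30.224, 82.088, -0, 67.689, -10.227], TCP at [0.186, -0.597, 0.223] pointing down, gripper open.
Joint ranges: [-176.69, 176.69], [-43.24, 126.21], [12.49, 139.97], [-82, 262], [0, 151.66], [-163.58, 163.58]. Speed limits (degrees/s): [159.86, 159.86, 180, 180, 180, 180].

### API

Orientations are given as a 3x3 rotation matrix whose columns are the frame's x, y, z axes.
In Python, from rig import status, vision, bot, models gives the robot as it stands.
- The arm moves only by the tool send_rows, never from a script. Its argument "moves" is a list of rows, each a list of 7 numbers: the shift along the tool's x, y, z in units of 25 mm (1.0 is 25 mm), then the turn, a rotation vector about the tool's x, y, z in units of 10 degrees (1.0 is 10 degrees), then the closure, from -1 (fully open) to 1 (shut), so that 0 is half open. In form: [[dx, dy, dz, rx, ry, rz, hand], ...]. A call has 1 to 12 rows; each row shifts and turns the commanded pose from where the row before left it, along the tool's axes as they then stand; what a row does not reach is not made up. A row lasts 1/8 s, in which the tool goes at most 62.5 mm and 10.7 degrees, less where a joint would pass 70% of its speed; a pose out of reach is approached as far as the arm can. A call is refused whole if a number of a shift passes 1 or a number of a turn 1, either way. A call with a gripper value outside its range is refused whole. The fingers move at their own pace and stop on an object; the grip force is fixed at half the most. Time passes only in rows, so rows that do not move let the fingers close. It gives the time, the measured TCP pose, the force and the opening at its end, in the units of the state.
- status.read_state(): the state, without advancing time (a new reading comes with each control period).
- vision.capture(name): name is "scene" or "top" or "wrist"; returns a dict with "img" (480x640x3 uint8, red, green, blue), "depth" (480x640 float32, m along the optical axis (not along the pixel's ray), 0 where there is no reading), "fx", "fy", "cx", "cy" (pixels), "pose" (4x4, takes a point from camera to world coordinates); the wrist camera has in their place "hand_eye" (4x4, takes a point from camera to tool coordinates, whose origin is the TCP and whose axes are the flange's). Camera axes: x right, y up, looking along -z (the intrinsics and any distortion apply to the point x, -y, -z); pixel columns grow to the right and rows downward; lengths in m; the calibration is good to about 2 mm. A picture is of the moment at which its call begins: read the wrist's pose just before it.
- bot.hand_in(): hands the job in, once; it reports no verdict.
Trained networks look in the newest picture that a camera, given by its name, has taken for a name from the list of things; names that differ only in an ending like _2 or _b are one class to them, and where a whole thing is asked for, a point or a joint stands for the part that bears it (a point fixed in the world has none). Each returns a list of dicts, best first, with "confidence" (0 to 1); they miss things now and then, are a little off and sometimes report something else, mostly with a low value. They report only what shows in the picture. A call takes as long as a camera call. They do not tell look-alikes from the thing itself.
- models.masks_of(camera, name): "mask" (480x640 bool, what is visible of it) and "extent" ([left, top, right, bottom] in pixels, round what is visible of it).
- models.landmark_of(camera, name): "point" ([column, row] in pixels: a listed point, or the origin of a listed thing).
The state is a dict: "time_s": time; "joint_positions": joint angles; "qvel": joint speeds; "tau": joint torques, N m; "position": TCP position; "tcp_rot": TCP orientation; "force": force on the tool from outside, world axes, zero at the start; "moment": the same for the moment, N m; "opening": opening from 0.0 (shut) to 1.0 (fully open).
Only numpy, scipy, OpenCV 4.12 (cv2) and the standard library are available. Lean on these libraries where they do the work, as an engineer would, in place of code of your own. Each camera call takes 0.05 s, during which the arm holds its last target.

### The job

Stand the freshly glued two-tone block upright on the bench clamp's bed, close against the red fixed jaw with its glue line square across the rod, and let go of it. Then pump the orange trigger, squeezing and letting it spring back, until the sprung pad meets the block, and squeeze on until the pad's neck has sunk about half way into the black cup (green half hidden, white half still showing); never press it nearly all the way in, which would starve the glue joint. Finish while still holding the trigger squeezed like that, and leave the can, the tub and the hammer where they are.

Things in the scene. Friction and masses are not known exactly. Their poses are not given: they have to be found in the camera images.
- clamp: Red and black pump clamp screwed to the bench, fixed, 360 mm long. Origin on the bench under the middle; own x runs along the rod from the pistol grip to the fixed jaw, z up (clamp coordinates in mm in the other entries). Steel base plate x -175 to 185, y -32 to 32, its top (the bed) at z 8. The rod lies along x at y 0, z 28 to 41.
- grip (a point): Middle of the clamp's black pistol grip, fixed (clamp x -79, y 0, z 136 mm). The grip spans clamp x -90 to -68, 26 mm wide in y, z 82 to 162. Red cheeks below it: x -95 to -21, y -17 to 17, top at z 98.
- jaw (a point): Middle of the face of the red fixed jaw (clamp x 160, y 0, z 35 mm); the face looks to clamp -x, is 34 mm wide and its top is at z 60.
- seat (a point): Point on the bed (clamp x 138, y 0, z 8 mm) where the block's origin belongs when the block stands touching the fixed jaw.
- trigger: Orange trigger lever, a paddle 12 mm thick, 26 mm wide, in front (+x) of the grip, reaching 13 to 75 mm out from its pivot. Origin on the pivot (clamp x -47, y 0, z 86); own z points out along the paddle. Leans 0.25 rad forward (+x) at rest, 0.25 rad back when fully squeezed. At 50 mm from the pivot the width over trigger and grip is 62 mm at rest, 38 mm fully squeezed.
- squeeze (a joint): Trigger angle, rad: 0 let go, 0.5 fully squeezed (a stop). Pushes the rod forward 30 mm per rad after up to 0.17 rad free travel (pawl finds the next of the 5 mm teeth): a full pump gives about 10 mm. Let it return to 0 before each new squeeze. It springs back by itself: 50 mm from the pivot it takes 2.5 N, about 8 N with the pad half in; more nearer the pivot.
- rod (a joint): Forward travel of the rod, m: 0 fully back, greatest 0.060. A light brake (3 N) keeps the rod between pumps but is too weak to keep the clamping force: when the trigger is let go, the pad's spring pushes the rod back until the pad is nearly relaxed.
- pad: Orange round pad, 34 mm diameter, 8 mm thick, on the front of the rod at z 35 mm. Origin at the centre of its pressing face, which looks along clamp +x; relaxed, the face is at clamp x 80 mm plus the rod's travel. Behind it a neck, 24 mm diameter, 12 mm long, outer 6 mm white, inner 6 mm green, sinks into a black cup of 32 mm diameter.
- press (a joint): How far the pad's neck has sunk into the cup, m: 0 relaxed, 0.006 half way (green just hidden), 0.012 bottomed. The spring presses with 2 N plus 1 N per mm.
- block: Glued wooden block, loose, 70 g: 45 mm long in its own x, 36 mm wide in y, 60 mm high. One half light, one half dark wood, with a yellow glue line between them square to x. Origin at the centre of the underside. It stands upright on the bench on the robot's side of the clamp. In the clamp its x lies along the clamp's x, either way round.
- can: Blue bottle with a red cap, 60 mm diameter, 130 mm high, standing on the bench. Origin at the centre of its foot. Not to be moved.
- tub: Red round tub with lid, 72 mm diameter, 52 mm high, standing on the bench. Origin at the centre of its foot. Not to be moved.
- hammer: Hammer with wooden handle, 260 mm long, lying on the bench beyond the fixed jaw's end of the clamp. Origin under the middle. Not to be moved.
Things that resemble listed ones, but are neither listed nor needed, are in the scene too. Of the things that look like the block, take the one that is farthest to the robot's right at the start.

How it is judged:
By the outcome, as a careful person would: the job done as asked, in the order asked, and still so for the second after the job is handed in, while the arm keeps its last pose, push and grip.
It also fails if it takes over 64 s, if anything falls off the work surface, if the arm or the gripper's body presses on something with over 40 N, if the wrist force passes 120 N, or if a joint passes its speed limit or range.

## Working session

There is one attempt and no reset: what is moved stays moved. The work goes in short steps, Python scripts to look and compute and a tool call to move; the robot and the scene stay as the last step left them, time stands still between calls to the robot, and variables do not carry over. Pictures are saved under pics/ and viewed, and the job is handed in when it is done.

Besides the shell and the picture viewer there is one more tool, called after "Call:" by a JSON object that holds its "fn" and its "kwargs", one argument or row to a line. send_rows: Moves the arm, as the interface text tells. Its arguments: {"type":"object","properties":{"moves":{"type":"array"}},"required":["moves"]}

```bash
ls; mkdir -p pics; cat > h.py <<'E'
import numpy as np,cv2
from rig import status,vision,bot,models
def save(n,img,crop=None,s=1):
    if crop: img=img[crop[1]:crop[3],crop[0]:crop[2]]
    img=cv2.resize(img,None,fx=s,fy=s,interpolation=cv2.INTER_CUBIC)
    cv2.imwrite('pics/'+n,img[:,:,::-1])
def campts(c):
    H,W=c['depth'].shape
    u,v=np.meshgrid(np.arange(W),np.arange(H)); d=c['depth']
    return np.stack([(u-c['cx'])/c['fx']*d,-(v-c['cy'])/c['fy']*d,-d],-1)
def world(c,st=None):
    if 'pose' in c: T=np.array(c['pose'])
    else:
        T=np.eye(4);T[:3,:3]=np.array(st['tcp_rot']);T[:3,3]=st['position'];T=T@np.array(c['hand_eye'])
    P=campts(c); return P@T[:3,:3].T+T[:3,3]
E
python3 - <<'E'
from h import *
st=status.read_state();print(st)
for n in('scene','top'):
    c=vision.capture(n);save(n+'0.png',c['img']);np.savez(n+'0.npz',**c)
    print(n,[k for k in c],c['fx'],c['cx'],c['cy'],np.round(c['pose'],3).tolist())
    for nm in('block','clamp','trigger','pad','can','tub','hammer'):
        print(nm,[(round(m['confidence'],2),[int(x) for x in m['extent']]) for m in models.masks_of(n,nm)])
    for nm in('block','seat','jaw','grip','clamp','trigger','pad'):
        print(nm,[(round(m['confidence'],2),[int(x) for x in m['point']]) for m in models.landmark_of(n,nm)])
E
```

```text
pics
{'time_s': 0.0, 'joint_positions': array([-8.28806168e+01,  3.02791444e+01,  8.21570910e+01, -1.76755430e-04,
        6.76876538e+01, -1.02281840e+01]), 'qvel': array([-0.0142087 , -0.06858041,  0.02457063, -0.01604194,  0.03124351,
        0.11378076]), 'tau': array([-4.21809646e-04, -4.40043819e+01, -1.76594514e+01,  6.32961025e-02,
        5.82491979e-02, -1.68485476e-04]), 'position': array([ 0.18628046, -0.59582702,  0.2215658 ]), 'tcp_rot': array([[ 9.54513290e-01,  2.98168251e-01, -2.70817931e-04],
       [ 2.98168130e-01, -9.54510955e-01,  2.14524783e-03],
       [ 3.81146110e-04, -2.12841684e-03, -9.99997662e-01]]), 'force': array([ 0.69183301, -0.53390994, -0.20364249]), 'moment': array([ 0.04105697,  0.06274002, -0.00744711]), 'opening': 0.9998776348914465}
scene ['img', 'depth', 'fx', 'fy', 'cx', 'cy', 'pose'] 573.0477678733484 312.8389648512526 230.72225599745153 [[-0.804, -0.4, 0.441, 0.98], [0.595, -0.525, 0.609, 0.719], [-0.012, 0.752, 0.66, 0.881], [0.0, 0.0, 0.0, 1.0]]
block [(0.84, [347, 221, 373, 259]), (0.72, [281, 213, 305, 246]), (0.64, [308, 237, 331, 276
[... 797 characters left out ...]
 0.409], [-1.0, -0.013, -0.01, -0.01], [-0.011, 0.066, 0.998, 1.39], [0.0, 0.0, 0.0, 1.0]]
block [(0.89, [304, 297, 324, 318]), (0.62, [312, 250, 330, 272]), (0.53, [354, 256, 377, 271])]
clamp [(0.97, [229, 177, 379, 216]), (0.63, [312, 177, 331, 193])]
trigger []
pad [(0.51, [265, 197, 269, 201])]
can [(0.85, [453, 240, 484, 267])]
tub [(0.66, [453, 178, 489, 210]), (0.42, [230, 179, 381, 216])]
hammer [(0.67, [161, 165, 201, 274])]
block [(0.83, [366, 263]), (0.55, [320, 261]), (0.53, [313, 305])]
seat [(0.96, [248, 199])]
jaw [(0.63, [239, 201])]
grip [(0.9, [340, 183])]
clamp [(0.95, [308, 199]), (0.2, [240, 200])]
trigger [(0.6, [324, 188]), (0.37, [365, 264])]
pad [(0.54, [264, 200])]
```

View pics/scene0.png

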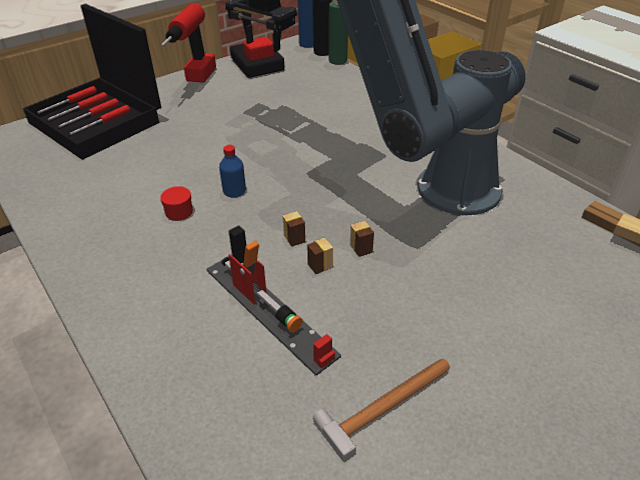

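View pics/top0.png

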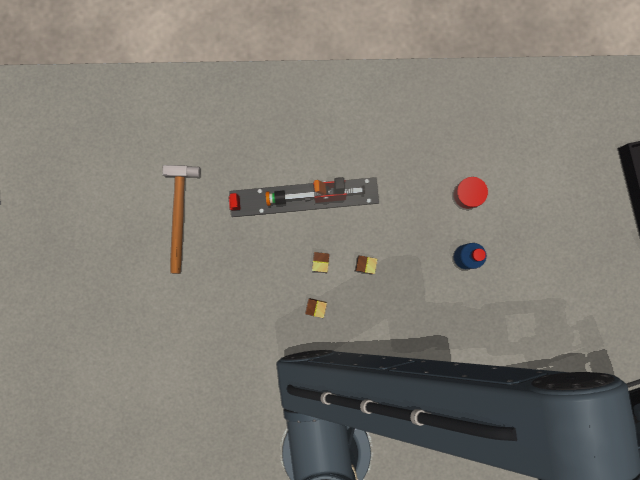

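```bash
python3 - <<'E'
from h import *
a=dict(np.load('scene0.npz'));b=dict(np.load('top0.npz'))
save('c1.png',a['img'],(200,130,460,330),3)
save('c2.png',b['img'],(220,160,420,320),4)
P=world(b);z=P[...,2]
import cv2
m=((z>.045)&(z<.075)).astype(np.uint8)
n,l,s,c=cv2.connectedComponentsWithStats(m)
for i in range(1,n):
    if s[i,4]>60:
        p=P[l==i];(q)=cv2.minAreaRect((p[:,:2]*1000).astype(np.float32))
        print(s[i],np.round(c[i]),np.round(q[0],0),np.round(q[1],0),round(q[2],1),np.round(np.median(p[:,2]),4))
E
```

```text
[627 141  13  52 194] [634. 162.] [ 664. -729.] [ 27. 122.] 88.5 0.0491
[456 177  32  31 738] [472. 192.] [ 609. -348.] [71. 72.] 55.7 0.0519
[266 191  19  13 167] [275. 197.] [603. 113.] [27. 43.] 2.9 0.0491
[229 193   9  16 114] [233. 200.] [595. 210.] [34. 17.] 4.7 0.0595
[457 244  14  25  71] [461. 257.] [ 457. -320.] [56. 21.] 5.9 0.0595
[312 252  17  21 296] [320. 262.] [449.   8.] [36. 44.] 83.5 0.0597
[356 255  21  19 299] [366. 264.] [442. -98.] [44. 36.] 78.8 0.0596
[305 299  22  19 304] [315. 308.] [342.  20.] [44. 36.] 76.9 0.0593
```

View pics/c1.png

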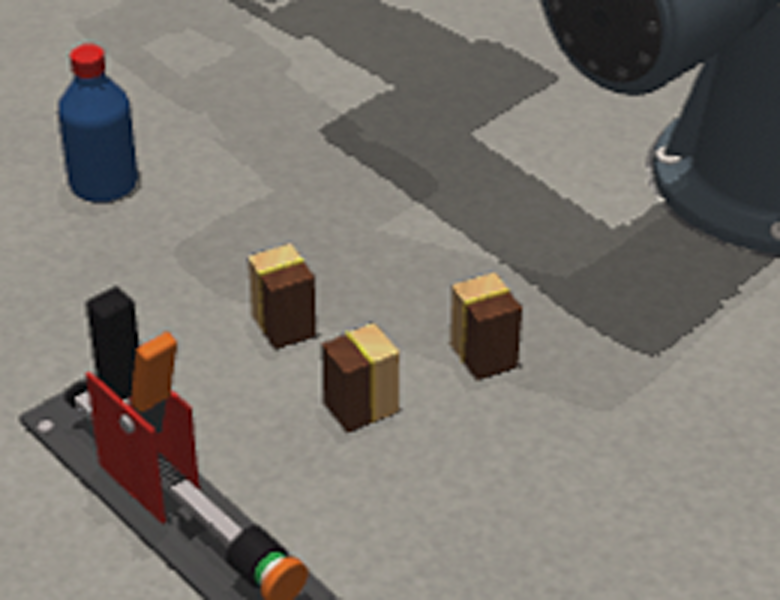

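View pics/c2.png

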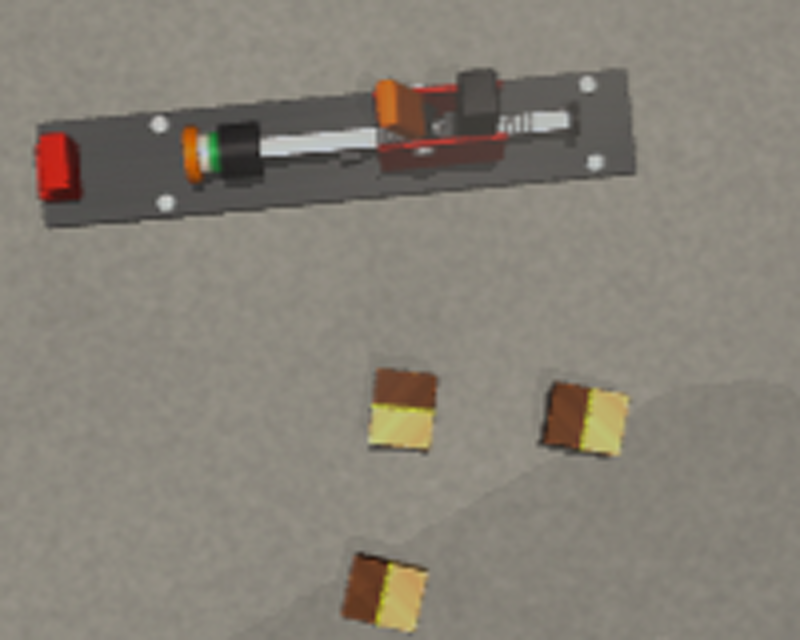

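```bash
python3 - <<'E'
from h import *
b=dict(np.load('top0.npz'));P=world(b);z=P[...,2]
# base plate via mask & dark
m=np.zeros(z.shape,bool);m[165:230,215:395]=1
g=b['img'].max(-1)
pl=m&(z>.004)&(z<.2)
print('bench z',np.median(z[220:240,230:300]))
def rect(mm,n):
    n_,l,s,c=cv2.connectedComponentsWithStats(mm.astype(np.uint8));i=1+np.argmax(s[1:,4])
    p=P[l==i]
    q=cv2.minAreaRect((p[:,:2]*1000).astype(np.float32));print(n,s[i],q,np.median(p[:,2]))
rect(pl,'plate')
rect(m&(g<95)&(z<.015),'dark')
def reg(mm,n):
    p=P[mm];print(n,mm.sum(),np.round(p.mean(0),4),np.round(p.min(0),4),np.round(p.max(0),4))
reg(m&(z>.15),'grip top'); reg(m&(z>.13),'gt')
reg(m&(np.abs(z-.06)<.004)&(P[...,1]>.15),'jaw')
E
```

```text
bench z -0.00026912694803105097
plate [ 228  176  153   42 3758] ((608.9506225585938, 47.91548156738281), (75.98580932617188, 366.0397033691406), 6.388931751251221) 0.010605886662447994
dark [ 230  183  149   34 2119] ((608.938720703125, 46.505218505859375), (66.56143188476562, 359.77886962890625), 4.474391937255859) 0.007815973963774647
grip top 260 [ 0.5644 -0.0162  0.4536] [ 0.4093 -0.0468  0.1501] [0.6289 0.0182 1.3902]
gt 311 [ 0.5713 -0.0151  0.4022] [ 0.4093 -0.0468  0.1304] [0.6289 0.0182 1.3902]
jaw 90 [0.5949 0.2097 0.0599] [0.5786 0.2009 0.056 ] [0.6123 0.2195 0.0637]
```

```bash
cat >> h.py <<'E'
from scipy.spatial.transform import Rotation as Ro
def down(h):  # tool y heading h deg, z down
    h=np.radians(h);y=np.array([np.cos(h),np.sin(h),0]);z=np.array([0,0,-1.]);return np.stack([np.cross(y,z),y,z],1)
def plan(tp,h,hand,n=None,st=None,p0=None,R0=None):
    st=st or status.read_state()
    p=np.array(st['position']) if p0 is None else np.array(p0);R=np.array(st['tcp_rot']) if R0 is None else R0
    Rt=down(h);rv=(Ro.from_matrix(R.T@Rt)).as_rotvec(degrees=True)
    d=np.array(tp)-p
    if n is None: n=int(max(np.ceil(np.linalg.norm(d)/.0245),np.ceil(np.abs(rv).max()/9.9),1))
    rows=[]
    for i in range(n):
        t=(np.array(p)*0+ (R.T@(np.array(tp)-p))/(n-i))/.025
        r=[*np.round(t,2),*np.round(rv/n/10,2),hand];rows.append([float(x) for x in r])
        p=p+R@np.array(r[:3])*.025;R=R@Ro.from_rotvec(np.array(r[3:6])*10,degrees=True).as_matrix()
    print('n',n);[print('[',','.join('%g'%x for x in r),'],') for r in rows];print('end',p.round(4))
    return p,R
C0=np.array([.6093,.0415]);CA=94.5
def cl(x,y,z):
    a=np.radians(CA);u=np.array([np.cos(a),np.sin(a)]);v=np.array([-u[1],u[0]])
    return np.array([*(C0+u*x/1000+v*y/1000),z/1000])
E
python3 - <<'E'
from h import *
plan([.42,-.10,.2],-11,-1)
E
```

```text
n 23
[ 0.65,-0.7,0.04,-0,-0,-0.27,-1 ],
[ 0.68,-0.67,0.04,-0,-0,-0.27,-1 ],
[ 0.71,-0.64,0.04,-0,-0,-0.27,-1 ],
[ 0.74,-0.61,0.04,-0,-0,-0.27,-1 ],
[ 0.77,-0.57,0.04,-0,-0,-0.27,-1 ],
[ 0.79,-0.53,0.04,-0,-0,-0.27,-1 ],
[ 0.82,-0.5,0.04,-0,-0,-0.27,-1 ],
[ 0.84,-0.46,0.04,-0,-0,-0.27,-1 ],
[ 0.86,-0.42,0.04,-0,-0,-0.27,-1 ],
[ 0.88,-0.37,0.04,-0,-0,-0.27,-1 ],
[ 0.89,-0.33,0.04,-0,-0,-0.27,-1 ],
[ 0.91,-0.29,0.04,-0,-0,-0.27,-1 ],
[ 0.92,-0.25,0.04,-0,-0,-0.27,-1 ],
[ 0.93,-0.2,0.04,-0,-0,-0.27,-1 ],
[ 0.94,-0.16,0.04,-0,-0,-0.27,-1 ],
[ 0.95,-0.12,0.04,-0,-0,-0.27,-1 ],
[ 0.95,-0.07,0.04,-0,-0,-0.27,-1 ],
[ 0.95,-0.03,0.04,-0,-0,-0.27,-1 ],
[ 0.95,0.02,0.04,-0,-0,-0.27,-1 ],
[ 0.95,0.06,0.04,-0,-0,-0.27,-1 ],
[ 0.95,0.11,0.03,-0,-0,-0.27,-1 ],
[ 0.94,0.15,0.04,-0,-0,-0.27,-1 ],
[ 0.93,0.2,0.03,-0,-0,-0.27,-1 ],
end [ 0.4201 -0.1001  0.2   ]
```

Three things could be the block in the top picture: (320,262), (366,264) and (315,308). In the scene picture they are at (319,256), (293,230) and (361,240). Robot's right is −y, which is image right in the top view, so I take (366,264), at world (0.442, −0.098). The crop shows it as a dark/light block with a yellow glue line.

Call:
{"fn": "send_rows", "kwargs": {
  "moves": [
    [0.65, -0.7, 0.04, 0, 0, -0.27, -1],
    [0.68, -0.67, 0.04, 0, 0, -0.27, -1],
    [0.71, -0.64, 0.04, 0, 0, -0.27, -1],
    [0.74, -0.61, 0.04, 0, 0, -0.27, -1],
    [0.77, -0.57, 0.04, 0, 0, -0.27, -1],
    [0.79, -0.53, 0.04, 0, 0, -0.27, -1],
    [0.82, -0.5, 0.04, 0, 0, -0.27, -1],
    [0.84, -0.46, 0.04, 0, 0, -0.27, -1],
    [0.86, -0.42, 0.04, 0, 0, -0.27, -1],
    [0.88, -0.37, 0.04, 0, 0, -0.27, -1],
    [0.89, -0.33, 0.04, 0, 0, -0.27, -1],
    [0.91, -0.29, 0.04, 0, 0, -0.27, -1]
  ]
}}

```text
time_s: 3.0
position: [0.3093, -0.3358, 0.2105]
tcp_rot: [[0.644, 0.765, 0.0], [0.765, -0.644, -0.0], [-0.0, 0.0, -1.0]]
force: [-0.3, -0.3, -0.7]
opening: 0.997
```

Call:
{"fn": "send_rows", "kwargs": {
  "moves": [
    [0.92, -0.25, 0.04, 0, 0, -0.27, -1],
    [0.93, -0.2, 0.04, 0, 0, -0.27, -1],
    [0.94, -0.16, 0.04, 0, 0, -0.27, -1],
    [0.95, -0.12, 0.04, 0, 0, -0.27, -1],
    [0.95, -0.07, 0.04, 0, 0, -0.27, -1],
    [0.95, -0.03, 0.04, 0, 0, -0.27, -1],
    [0.95, 0.02, 0.04, 0, 0, -0.27, -1],
    [0.95, 0.06, 0.04, 0, 0, -0.27, -1],
    [0.95, 0.11, 0.03, 0, 0, -0.27, -1],
    [0.94, 0.15, 0.04, 0, 0, -0.27, -1],
    [0.93, 0.2, 0.03, 0, 0, -0.27, -1]
  ]
}}

```text
time_s: 4.38
position: [0.4203, -0.0986, 0.2001]
tcp_rot: [[0.18, 0.984, 0.0], [0.984, -0.18, -0.0], [-0.0, 0.0, -1.0]]
force: [0.4, -0.5, -0.4]
opening: 1.001
```

```bash
python3 - <<'E'
from h import *
st=status.read_state();print(st['time_s'],st['position'],np.array(st['tcp_rot']).round(4).tolist(),st['joint_positions'].round(1),st['force'])
c=vision.capture('wrist');save('w1.png',c['img']);print(np.round(c['hand_eye'],3).tolist(),c['fx'])
P=world(c,st);z=P[...,2]
m=((z>.045)&(z<.075)).astype(np.uint8)
n,l,s,cc=cv2.connectedComponentsWithStats(m)
for i in range(1,n):
    if s[i,4]>300:
        p=P[l==i];(q)=cv2.minAreaRect((p[:,:2]*1000).astype(np.float32))
        print(s[i],np.round(q[0],1),np.round(q[1],1),round(q[2],1),np.round(np.median(p[:,2]),4))
E
```

```text
4.375 [ 0.4202537  -0.09860762  0.20009526] [[0.1799, 0.9837, 0.0003], [0.9837, -0.1799, -0.0002], [-0.0001, 0.0003, -1.0]] [-28.1  17.5 110.2   0.   52.3 -17.7] [ 0.36665049 -0.48813492 -0.4125382 ]
[[-0.0, 0.97, 0.243, 0.066], [1.0, -0.0, 0.0, 0.002], [0.0, 0.243, -0.97, -0.161], [0.0, 0.0, 0.0, 1.0]] 342.94062496970713
[ 495   39   33  100 1897] [596.8 -17.1] [ 3.6 74.3] 4.2 0.0612
[ 300   72   56   51 2531] [448.4   7.2] [36.2 43.9] 82.9 0.0592
[544  73  19  25 320] [624.3 -18.1] [ 7.5 15.2] 10.9 0.0668
[ 177   77   49   59 2670] [341.9  19.4] [43.9 37. ] 76.8 0.0592
[ 321  196   41   50 1979] [441.8 -98.8] [43.9 36.2] 79.3 0.0593
```

View pics/w1.png

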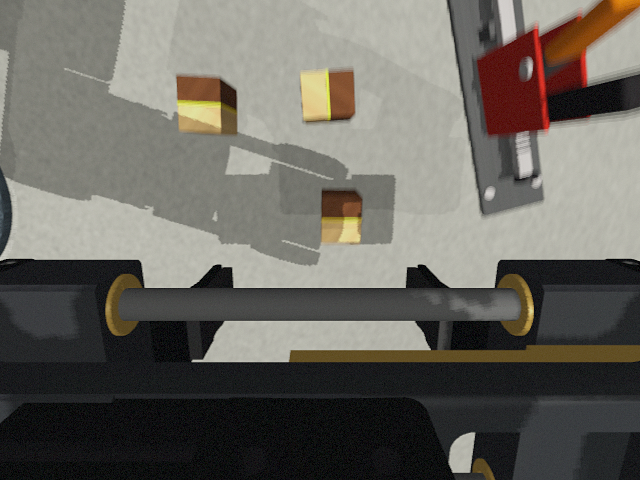

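The wrist view shows the chosen block at pixel (341,217). Its measured pose, (0.4418, −0.0988) with heading 79.3°, agrees with the top camera, so I descend.

```bash
python3 - <<'E'
from h import *
p,R=plan([.442,-.0985,.13],-10.9,-1)
plan([.442,-.0985,.022],-10.9,-1,p0=p,R0=R,n=6)
E
```

```text
n 3
[ 0.02,0.28,0.93,0,-0,0.02,-1 ],
[ 0.03,0.28,0.94,0,-0,0.02,-1 ],
[ 0.03,0.29,0.93,0,-0,0.02,-1 ],
end [ 0.442  -0.0984  0.1301]
n 6
[ -0,-0,0.72,0,-0,0,-1 ],
[ -0,-0,0.72,0,-0,0,-1 ],
[ -0,-0,0.72,0,-0,0,-1 ],
[ -0,-0,0.72,0,-0,0,-1 ],
[ -0.01,-0,0.72,0,-0,0,-1 ],
[ -0,-0,0.72,0,-0,0,-1 ],
end [ 0.4421 -0.0985  0.0221]
```

Call:
{"fn": "send_rows", "kwargs": {
  "moves": [
    [0.02, 0.28, 0.93, 0, 0, 0.02, -1],
    [0.03, 0.28, 0.94, 0, 0, 0.02, -1],
    [0.03, 0.29, 0.93, 0, 0, 0.02, -1],
    [0, 0, 0.72, 0, 0, 0, -1],
    [0, 0, 0.72, 0, 0, 0, -1],
    [0, 0, 0.72, 0, 0, 0, -1],
    [0, 0, 0.72, 0, 0, 0, -1],
    [0, 0, 0.72, 0, 0, 0, -1],
    [0, 0, 0.72, 0, 0, 0, -1],
    [0, 0, 0, 0, 0, 0, -1]
  ]
}}

```text
time_s: 5.68
position: [0.4407, -0.1015, 0.0213]
tcp_rot: [[0.193, 0.981, -0.002], [0.981, -0.193, 0.001], [0.001, -0.002, -1.0]]
force: [0.4, 0.7, 0.1]
opening: 1.001
```

Call:
{"fn": "send_rows", "kwargs": {
  "moves": [
    [0, 0, 0, 0, 0, 0, 0.5],
    [0, 0, 0, 0, 0, 0, 0.5],
    [0, 0, 0, 0, 0, 0, 0.5],
    [0, 0, 0, 0, 0, 0, 0.5],
    [0, 0, 0, 0, 0, 0, 0.5],
    [0, 0, 0, 0, 0, 0, 0.5]
  ]
}}

```text
time_s: 6.42
position: [0.4412, -0.102, 0.0221]
tcp_rot: [[0.193, 0.981, -0.0], [0.981, -0.193, 0.0], [0.0, -0.0, -1.0]]
force: [-1.1, -0.9, 1.5]
opening: 0.408
```

```bash
python3 - <<'E'
from h import *
p,R=plan([.442,-.0985,.06],-10.9,.5)
p,R=plan(cl(130,0,110),0,.5,p0=p,R0=R)
p,R=plan(cl(137,0,50),4.5,.5,p0=p,R0=R)
E
```

```text
n 2
[ 0.07,0,-0.76,-0,-0,-0.01,0.5 ],
[ 0.07,0.01,-0.76,-0,-0,-0.01,0.5 ],
end [ 0.4421 -0.0986  0.0601]
n 13
[ 0.91,0.32,-0.15,-0,-0,-0.08,0.5 ],
[ 0.9,0.33,-0.15,-0,-0,-0.08,0.5 ],
[ 0.9,0.34,-0.15,-0,-0,-0.08,0.5 ],
[ 0.89,0.35,-0.15,-0,-0,-0.08,0.5 ],
[ 0.89,0.37,-0.16,-0,-0,-0.08,0.5 ],
[ 0.88,0.38,-0.15,-0,-0,-0.08,0.5 ],
[ 0.88,0.39,-0.16,-0,-0,-0.08,0.5 ],
[ 0.87,0.4,-0.15,-0,-0,-0.08,0.5 ],
[ 0.86,0.42,-0.16,-0,-0,-0.08,0.5 ],
[ 0.86,0.43,-0.15,-0,-0,-0.08,0.5 ],
[ 0.85,0.44,-0.16,-0,-0,-0.08,0.5 ],
[ 0.85,0.45,-0.15,-0,-0,-0.08,0.5 ],
[ 0.84,0.46,-0.16,-0,-0,-0.08,0.5 ],
end [0.5991 0.171  0.1101]
n 3
[ 0.09,-0.01,0.8,-0,-0,-0.17,0.5 ],
[ 0.1,-0,0.8,-0,-0,-0.17,0.5 ],
[ 0.09,-0,0.8,-0,-0,-0.17,0.5 ],
end [0.5987 0.178  0.0501]
```

Call:
{"fn": "send_rows", "kwargs": {
  "moves": [
    [0, 0, -0.9, 0, 0, 0, 0.5],
    [0, 0, -0.9, 0, 0, 0, 0.5],
    [0, 0, -0.9, 0, 0, 0, 0.5],
    [0, 0, -0.9, 0, 0, 0, 0.5],
    [0.91, 0.32, 0, 0, 0, -0.08, 0.5],
    [0.9, 0.33, 0, 0, 0, -0.08, 0.5],
    [0.9, 0.34, 0, 0, 0, -0.08, 0.5],
    [0.89, 0.35, 0, 0, 0, -0.08, 0.5],
    [0.89, 0.37, 0, 0, 0, -0.08, 0.5],
    [0.88, 0.38, 0, 0, 0, -0.08, 0.5],
    [0.88, 0.39, 0, 0, 0, -0.08, 0.5]
  ]
}}

```text
time_s: 7.8
position: [0.5263, 0.0438, 0.1117]
tcp_rot: [[0.096, 0.995, -0.001], [0.995, -0.096, 0.0], [0.0, -0.001, -1.0]]
force: [0.3, -0.6, -0.6]
opening: 0.41
```

Call:
{"fn": "send_rows", "kwargs": {
  "moves": [
    [0.87, 0.4, 0, 0, 0, -0.1, 0.5],
    [0.86, 0.42, 0, 0, 0, -0.15, 0.5],
    [0.86, 0.43, 0, 0, 0, -0.15, 0.5],
    [0.85, 0.44, 0, 0, 0, -0.15, 0.5],
    [0.85, 0.45, 0, 0, 0, -0.15, 0.5],
    [0.84, 0.46, 0, 0, 0, -0.15, 0.5],
    [0, 0, 0, 0, 0, -0.15, 0.5],
    [0, 0, 0, 0, 0, 0, 0.5]
  ]
}}

```text
time_s: 8.8
position: [0.5953, 0.1681, 0.1115]
tcp_rot: [[-0.078, 0.997, -0.002], [0.997, 0.078, -0.001], [-0.0, -0.002, -1.0]]
force: [-0.9, -0.3, -0.8]
opening: 0.412
```

```bash
python3 - <<'E'
from h import *
for k in range(2):
    st=status.read_state();print(st['time_s'],st['position'],np.array(st['tcp_rot']).round(4).tolist(),st['force'],st['opening'])
    c=vision.capture('wrist')
save('w2.png',c['img']);np.savez('w2.npz',**c)
d=vision.capture('scene');save('s2.png',d['img'],(180,180,500,420),2.5)
t=vision.capture('top');save('t2.png',t['img'],(200,150,400,300),4)
E
```

```text
8.8 [0.59527896 0.16806825 0.11151433] [[-0.0777, 0.997, -0.002], [0.997, 0.0777, -0.0006], [-0.0005, -0.002, -1.0]] [-0.86190746 -0.32937314 -0.75124344] 0.41178213540116515
8.85 [0.59531606 0.1678385  0.11163451] [[-0.077, 0.997, -0.0019], [0.997, 0.077, -0.0005], [-0.0004, -0.0019, -1.0]] [-0.5687775   0.62651701 -1.21014454] 0.41309413561434194
```

View pics/w2.png

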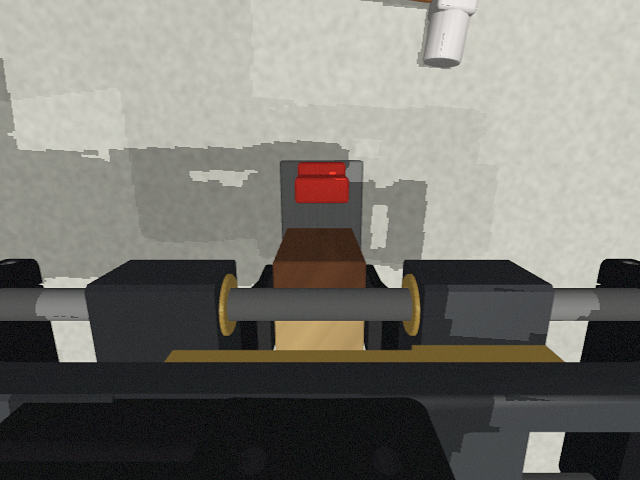

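View pics/s2.png

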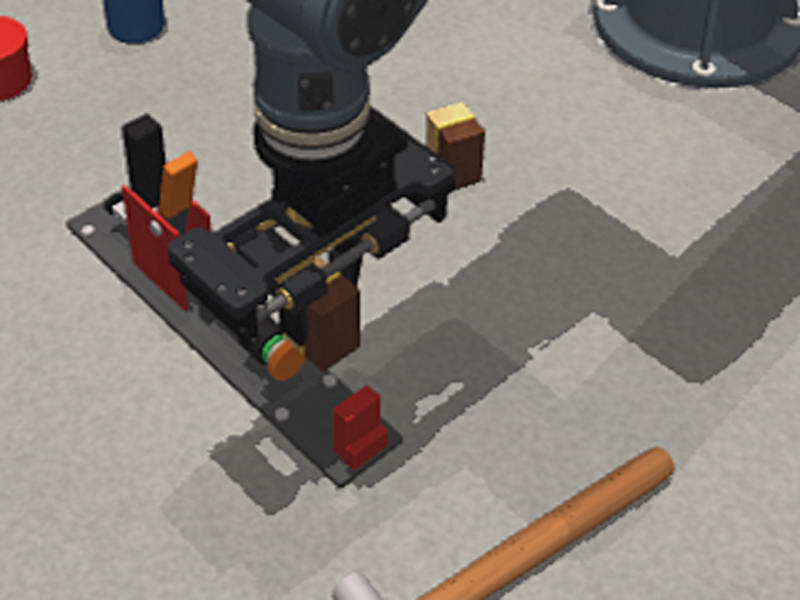

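View pics/t2.png

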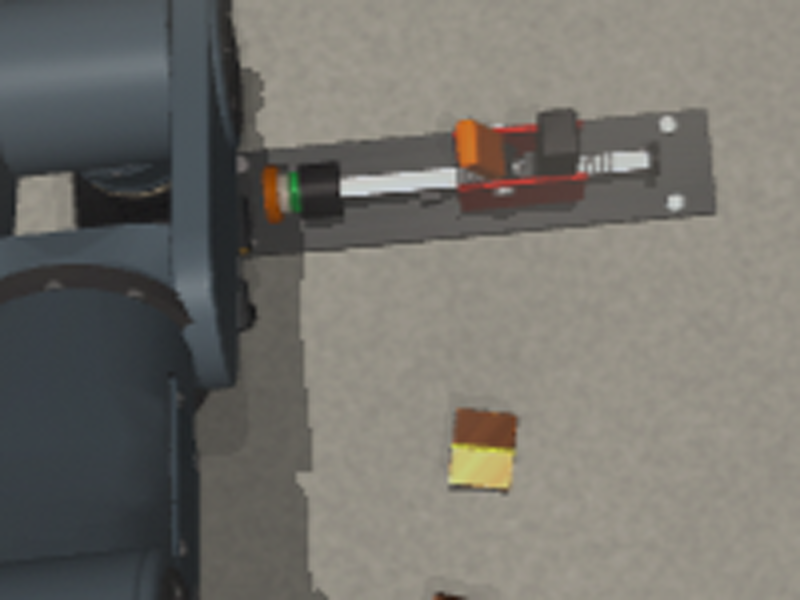

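The wrist view shows the block held at (320,290) and the red jaw ahead at (322,185). I'll measure both in the tool frame.

```bash
python3 - <<'E'
from h import *
c=dict(np.load('w2.npz'));T=c['hand_eye'];P=campts(c)@T[:3,:3].T+T[:3,3];im=c['img'].astype(int)
def show(n,m):
    p=P[m&(c['depth']>0)]*1000;print(n,len(p),'min',np.percentile(p,2,0).round(1),'med',np.median(p,0).round(1),'max',np.percentile(p,98,0).round(1));return p
R_,G,B=im[...,0],im[...,1],im[...,2]
red=(R_>120)&(G<60)&(B<60);red[:140]=0;red[220:]=0;red[:,:270]=0;red[:,370:]=0
p=show('red',red)
top=red.copy();
# jaw top: least z (z down): separate
zt=p[:,2].min();q=p[(p[:,2]<np.percentile(p[:,2],5)+4)];print('jaw top',q.min(0),q.max(0),cv2.minAreaRect(q[:,:2].astype(np.float32)))
f=np.zeros_like(red);f[236:255,285:352]=1;pf=show('front',f)
f=np.zeros_like(red);f[266:285,278:360]=1;show('top',f)
for r in (200,210,225,229,232,235,240,250,258,262,270,285): print(r,(P[r,320]*1000).round(1),im[r,320])
for r in (240,250):  # left/right
    for cc in (285,300,340,352): print(r,cc,(P[r,cc]*1000).round(1))
for r in (164,170,176,180,190,200): print(r,[(P[r,cc]*1000).round(1).tolist() for cc in (299,322,345)])
# plate
pl=(np.abs(im-im[215,300]).sum(-1)<25);pl[:160]=0;pl[228:]=0;pl[:,:278]=0;pl[:,368:]=0
pp=show('plate',pl);print(cv2.minAreaRect(pp[:,:2].astype(np.float32)))
for r in (205,215,225):
    row=pp[np.abs(pp[:,0]-P[r,285,0]*1000)<1.5];print(row[:,1].min(),row[:,1].max(),row[:,0].mean())
E
```

```text
red 1877 min [ 34.3 -13.   51.1] med [44.9  2.8 52.8] max [57.1 18.9 85.5]
jaw top [ 34.08309499 -13.82920282  50.30359278] [49.26610753 19.6294844  55.29501865] ((41.67324447631836, 2.893885612487793), (33.45895004272461, 15.172858238220215), 89.93733978271484)
front 1268 min [ 24.4 -13.5 -27.8] med [ 24.7   1.  -13.9] max [25.1 15.6  3.1]
top 1553 min [ 15.4 -13.8 -38.4] med [ 19.2   1.1 -37.2] max [ 23.   16.4 -36.1]
200 [35.7  2.  51.5] [159  37  30]
210 [ 20.5   2.1 104. ] [79 77 75]
225 [  65.7    1.5 -161.5] [79 80 79]
229 [24.7  2.  18.4] [54 35 22]
232 [24.7  1.9 11.4] [55 35 15]
235 [24.8  1.9  4.8] [54 32 18]
240 [24.9  1.9 -5.7] [59 34 21]
250 [ 24.8   1.9 -21.9] [54 33 21]
258 [ 24.5   1.8 -32.1] [59 37 25]
262 [ 24.7   1.8 -37.9] [87 53 36]
270 [ 21.1   1.8 -36.7] [94 59 37]
285 [ 15.1   1.8 -37.1] [95 61 39]
240 285 [ 24.7 -14.6  -4.8]
240 300 [24.8 -7.5 -5.2]
240 340 [24.8 11.3 -5.1]
240 352 [25.  16.9 -5.8]
250 285 [ 24.9 -12.9 -22.4]
250 300 [ 24.9  -6.6 -22.4]
250 340 [ 24.8  10.3 -21.8]
250 352 [ 24.7  15.5 -21.6]
164 [[56.5, -12.6, 84.1], [56.4, 3.5, 84.9], [56.4, 19.8, 86.3]]
170 [[52.3, -12.8, 85.4], [52.4, 3.5, 83.6], [52.2, 19.8, 86.3]]
176 [[49.6, -11.6, 64.7], [49.6, 3.3, 63.9], [49.6, 18.2, 63.5]]
180 [[48.0, -10.9, 51.8], [48.1, 3.2, 51.3], [48.0, 17.4, 52.1]]
190 [[41.8, -11.1, 52.6], [41.8, 3.3, 52.9], [42.0, 17.5, 51.1]]
200 [[35.6, -11.1, 52.7], [35.7, 3.3, 51.4], [35.7, 17.6, 51.6]]
plate 2787 min [  6.8 -27.4 102.9] med [ 20.6  -1.8 104.3] max [ 56.4  32.9 105.8]
((32.489681243896484, 2.4910221099853516), (64.46726989746094, 52.17176818847656), 89.79096984863281)
-28.40774041508849 33.43682646207935 24.451807325050467
-29.39424419428911 34.502108407792704 16.772384341872623
-27.245809442633018 34.748481294216184 8.161601596737718
```

Call:
{"fn": "send_rows", "kwargs": {
  "moves": [
    [0.04, 0.03, 0.8, 0, 0, 0, 0.5],
    [0.04, 0.02, 0.8, 0, 0, 0, 0.5],
    [0, 0.01, 0.8, 0, 0, 0, 0.5],
    [0, 0.01, 0.5, 0, 0, 0, 0.5],
    [0, 0, 0.15, 0, 0, 0, 0.5],
    [0, 0, 0, 0, 0, 0, 0.5]
  ]
}}

```text
time_s: 9.75
position: [0.5981, 0.1707, 0.0358]
tcp_rot: [[-0.078, 0.997, 0.0], [0.997, 0.078, -0.0], [-0.0, 0.0, -1.0]]
force: [0.6, -0.3, -1.4]
opening: 0.413
```

```bash
python3 - <<'E'
from h import *
st=status.read_state();print(st['time_s'],st['position'],st['force'],st['opening'])
c=vision.capture('wrist');save('w3.png',c['img']);np.savez('w3.npz',**c)
T=c['hand_eye'];P=campts(c)@T[:3,:3].T+T[:3,3];im=c['img'].astype(int)
for r in range(150,275,8): print(r,[(P[r,cc]*1000).round(1).tolist() for cc in (300,320,340)],im[r,320])
t=vision.capture('scene');save('s3.png',t['img'],(180,220,420,400),3.3)
E
```

```text
9.75 [0.59805837 0.17071987 0.03578206] [ 0.62082887 -0.32504895 -1.40877536] 0.4130587329816934
150 [[65.9, -9.2, 36.5], [65.9, 2.0, 36.5], [65.9, 13.2, 37.9]] [134 134 125]
158 [[61.6, -9.3, 36.7], [61.6, 2.0, 37.0], [61.6, 13.2, 36.2]] [130 130 123]
166 [[57.1, -9.4, 37.8], [57.2, 2.0, 36.6], [57.2, 13.3, 36.2]] [137 137 128]
174 [[54.4, -8.0, 10.3], [54.5, 1.9, 8.8], [54.5, 11.7, 8.7]] [145  34  25]
182 [[50.6, -8.0, 9.3], [50.7, 1.9, 7.8], [50.7, 11.7, 8.0]] [165  41  34]
190 [[47.0, -7.8, 6.3], [47.1, 1.9, 5.5], [47.1, 11.6, 5.6]] [109  29  27]
198 [[47.0, -6.3, -22.6], [46.9, 1.9, -22.1], [47.0, 10.0, -22.9]] [122  26  18]
206 [[43.8, -6.3, -23.3], [43.9, 1.9, -23.6], [43.6, 10.0, -22.2]] [170  41  34]
214 [[40.7, -6.3, -24.4], [40.5, 1.9, -23.3], [40.5, 10.0, -23.3]] [163  35  26]
222 [[37.0, -6.4, -22.4], [37.3, 1.9, -24.0], [37.4, 10.0, -24.2]] [164  38  30]
230 [[33.6, -6.5, -22.6], [34.0, 1.9, -24.2], [34.0, 10.1, -24.1]] [162  39  29]
238 [[24.5, -7.8, -0.4], [24.8, 1.9, -1.6], [24.7, 11.6, -0.9]] [62 39 29]
246 [[24.4, -7.0, -14.2], [25.0, 1.9, -16.3], [24.6, 10.8, -14.9]] [58 34 18]
254 [[25.0, -6.3, -28.2], [25.1, 1.9, -28.8], [24.8, 10.0, -27.7]] [60 34 27]
262 [[24.3, -5.8, -36.5], [24.5, 1.8, -37.1], [24.4, 9.5, -37.0]] [89 53 31]
270 [[21.2, -5.8, -36.9], [21.4, 1.8, -37.5], [21.0, 9.5, -36.4]] [99 65 41]
```

View pics/w3.png

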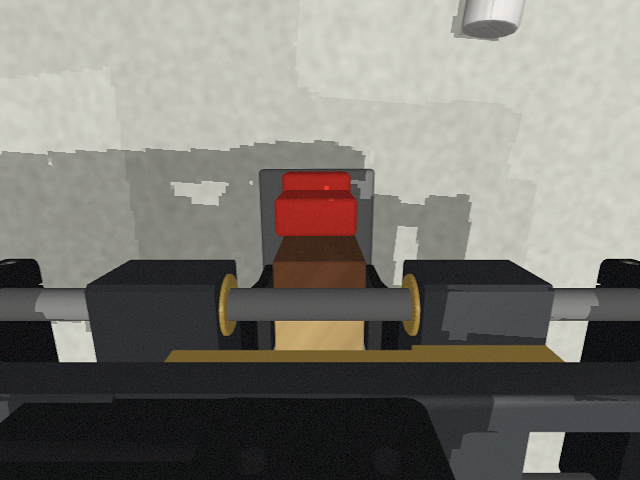

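View pics/s3.png

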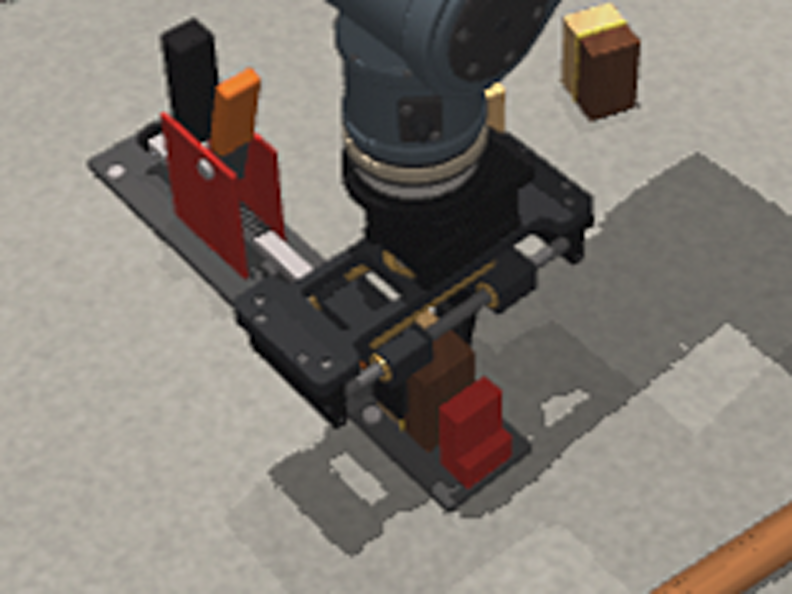

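Call:
{"fn": "send_rows", "kwargs": {
  "moves": [
    [0.1, -0.03, 0.06, 0, 0, 0, 0.5],
    [0.1, -0.02, 0.06, 0, 0, 0, 0.5],
    [0.04, 0, 0.06, 0, 0, 0, 0.5],
    [0, 0, 0, 0, 0, 0, 0.5]
  ]
}}

```text
time_s: 10.35
position: [0.5961, 0.1767, 0.0312]
tcp_rot: [[-0.078, 0.997, -0.0], [0.997, 0.078, -0.0], [-0.0, -0.0, -1.0]]
force: [-0.5, 0.0, -1.0]
opening: 0.413
```

```bash
cat > lk.py <<'E'
from h import *
st=status.read_state();print(st['time_s'],st['position'],st['force'],st['opening'])
c=vision.capture('wrist')
T=c['hand_eye'];P=campts(c)@T[:3,:3].T+T[:3,3];im=c['img'].astype(int)*1
red=(im[...,0]>120)&(im[...,1]<70)&(im[...,2]<70);red[:150]=0;red[262:]=0;red[:,:250]=0;red[:,380:]=0
p=P[red]*1000;q=p[p[:,2]<np.percentile(p[:,2],5)+5]
print('jawtop',np.percentile(q,[1,50,99],0).round(1).tolist())
for r in (228,234,238,246,254): print(r,[(P[r,cc]*1000).round(1).tolist() for cc in (300,340)],im[r,320])
br=(im[...,0]>70)&(im[...,0]<125)&(im[...,2]<60)&(im[...,0]-im[...,2]>40)&(np.abs(P[...,2]*1000+37)<3)
p=P[br]*1000;print('blocktop',len(p),np.percentile(p,[1,50,99],0).round(1).tolist())
print('bench',np.median(P[155:165,300:340,2])*1000)
E
python3 lk.py
```

```text
10.35 [0.59611823 0.17674012 0.03119795] [-0.48332236  0.03722773 -0.98799156] 0.4128749669527715
jawtop [[25.5, -14.8, -29.7], [33.5, 1.4, -28.0], [40.8, 17.6, -26.0]]
228 [[35.7, -6.1, -28.0], [36.0, 9.7, -29.4]] [165  43  33]
234 [[33.4, -6.1, -28.5], [33.0, 9.9, -27.0]] [164  39  32]
238 [[31.7, -6.2, -28.4], [31.3, 10.0, -26.7]] [160  34  29]
246 [[28.1, -6.3, -27.6], [28.5, 9.9, -28.8]] [160  43  33]
254 [[24.7, -6.3, -27.5], [24.9, 10.0, -28.0]] [58 40 26]
blocktop 2436 [[14.1, -15.8, -38.6], [19.7, 1.5, -37.2], [24.8, 18.6, -35.8]]
bench 31.945426715481645
```

Call:
{"fn": "send_rows", "kwargs": {
  "moves": [
    [0, 0, 0.05, 0, 0, 0, 0.5],
    [0.02, 0, 0, 0, 0, 0, 0.5],
    [0.02, 0, 0, 0, 0, 0, 0.5],
    [0, 0, 0, 0, 0, 0, 0.5]
  ]
}}

```text
time_s: 10.9
position: [0.5964, 0.1768, 0.0301]
tcp_rot: [[-0.078, 0.997, 0.0], [0.997, 0.078, -0.001], [-0.001, 0.0, -1.0]]
force: [0.8, -4.9, 0.9]
opening: 0.411
```

```bash
python3 lk.py
```

```text
10.9 [0.59636949 0.17683946 0.03014465] [ 0.76114706 -4.85267119  0.94989223] 0.41094220801510706
jawtop [[25.5, -15.1, -30.8], [33.5, 1.4, -29.1], [40.6, 17.3, -27.3]]
228 [[35.8, -6.1, -28.6], [36.1, 9.7, -29.7]] [165  38  30]
234 [[33.2, -6.2, -27.8], [33.6, 9.8, -29.6]] [164  42  40]
238 [[31.9, -6.1, -29.1], [31.8, 9.8, -28.8]] [161  37  32]
246 [[28.8, -6.1, -30.1], [28.7, 9.8, -29.5]] [159  42  31]
254 [[24.7, -6.3, -27.3], [24.9, 10.0, -28.1]] [56 33 23]
blocktop 2375 [[14.1, -15.9, -38.6], [19.5, 1.5, -37.2], [24.5, 18.6, -35.9]]
bench 30.802256954080356
```

Call:
{"fn": "send_rows", "kwargs": {
  "moves": [
    [-0.01, 0, 0.02, 0, 0, 0, 0.5],
    [0, 0, 0.02, 0, 0, 0, 0.5],
    [0, 0, 0, 0, 0, 0, 0.5]
  ]
}}

```text
time_s: 11.32
position: [0.5964, 0.1768, 0.0301]
tcp_rot: [[-0.078, 0.997, 0.0], [0.997, 0.078, -0.001], [-0.001, 0.0, -1.0]]
force: [-0.8, -5.2, 6.6]
opening: 0.413
```

Call:
{"fn": "send_rows", "kwargs": {
  "moves": [
    [0, 0, 0, 0, 0, 0, 0],
    [0, 0, 0, 0, 0, 0, -1],
    [0, 0, 0, 0, 0, 0, -1],
    [0, 0, 0, 0, 0, 0, -1],
    [0, 0, 0, 0, 0, 0, -1],
    [0, 0, -0.5, 0, 0, 0, -1],
    [0, 0, -0.9, 0, 0, 0, -1],
    [0, 0, -0.9, 0, 0, 0, -1],
    [0, 0, -0.9, 0, 0, 0, -1],
    [0, 0, -0.9, 0, 0, 0, -1],
    [0, 0, -0.9, 0, 0, 0, -1],
    [-0.4, 0, -0.9, 0, 0, 0, -1]
  ]
}}

```text
time_s: 12.82
position: [0.5968, 0.1679, 0.1784]
tcp_rot: [[-0.079, 0.997, 0.001], [0.997, 0.079, 0.0], [0.0, 0.001, -1.0]]
force: [0.6, -1.1, -0.9]
opening: 0.998
```

```bash
python3 - <<'E'
from h import *
st=status.read_state();print(st['time_s'],st['position'],np.array(st['tcp_rot']).round(3).tolist(),st['joint_positions'].round(0))
c=vision.capture('wrist');save('w4.png',c['img']);np.savez('w4.npz',**c)
d=vision.capture('scene');save('s4.png',d['img'],(180,220,420,400),3.3)
P=world(c,st);z=P[...,2]
m=((z>.053)&(z<.075)&(P[...,1]<.199)&(c['img'][...,1]>40)).astype(np.uint8)
n,l,s,cc=cv2.connectedComponentsWithStats(m)
for i in range(1,n):
    if s[i,4]>300:
        p=P[l==i];(q)=cv2.minAreaRect((p[:,:2]*1000).astype(np.float32))
        print(s[i],np.round(q[0],1),np.round(q[1],1),round(q[2],1),np.round(np.median(p[:,2]),4))
E
```

```text
12.825 [0.59684596 0.16787661 0.17835092] [[-0.079, 0.997, 0.001], [0.997, 0.079, 0.0], [0.0, 0.001, -1.0]] [ 5. 33. 85.  0. 62.  1.]
[ 297  194   46   52 2168] [597.8 178.9] [36.  42.4] 4.1 0.0674
```

View pics/w4.png

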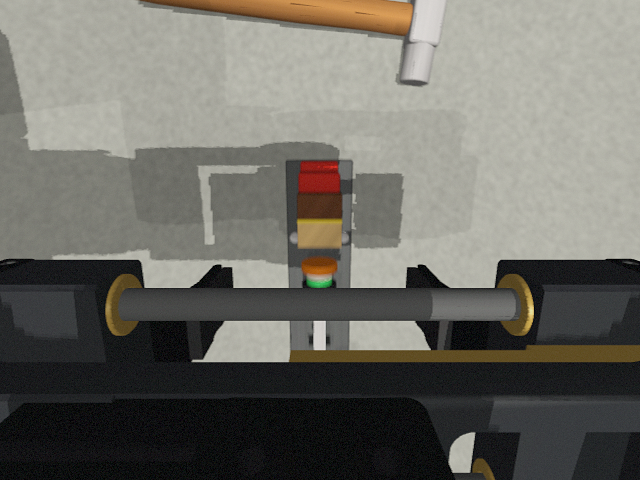

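View pics/s4.png

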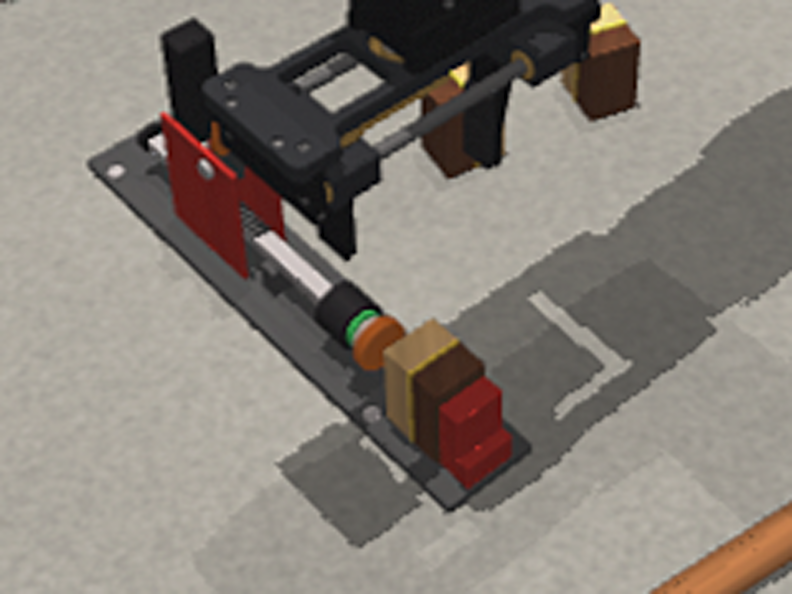

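The block stands flush to the jaw, square and centred: wrist view (320,220), measured centre (0.5978, 0.1789) against the seat at (0.5985, 0.1791). Next is the trigger.

```bash
python3 - <<'E'
from h import *
p,R=plan(cl(90,0,215),-5.5,-1,n=2)
p,R=plan(cl(-57,0,215),-85.5,-1,p0=p,R0=R)
E
```

```text
n 2
[ -0.72,0.01,-0.7,0.02,-0,0.5,-1 ],
[ -0.71,0.08,-0.69,0.02,-0,0.5,-1 ],
end [0.6024 0.1313 0.2149]
n 9
[ -0.64,0.11,-0,-0,-0,0.89,-1 ],
[ -0.62,0.21,-0,-0,-0,0.89,-1 ],
[ -0.58,0.31,-0,-0,-0,0.89,-1 ],
[ -0.52,0.39,-0,-0,-0,0.89,-1 ],
[ -0.46,0.47,-0,-0,-0,0.89,-1 ],
[ -0.38,0.53,-0,-0,-0,0.89,-1 ],
[ -0.29,0.59,-0,-0,-0,0.89,-1 ],
[ -0.2,0.62,-0,-0,-0,0.89,-1 ],
[ -0.1,0.65,-0.01,-0,-0,0.89,-1 ],
end [ 0.6137 -0.0154  0.2151]
```

Call:
{"fn": "send_rows", "kwargs": {
  "moves": [
    [-0.72, 0.01, -0.7, 0, 0, 0.5, -1],
    [-0.71, 0.08, -0.69, 0, 0, 0.5, -1],
    [-0.64, 0.11, 0, 0, 0, 0.89, -1],
    [-0.62, 0.21, 0, 0, 0, 0.89, -1],
    [-0.58, 0.31, 0, 0, 0, 0.89, -1],
    [-0.52, 0.39, 0, 0, 0, 0.89, -1],
    [-0.46, 0.47, 0, 0, 0, 0.89, -1],
    [-0.38, 0.53, 0, 0, 0, 0.89, -1],
    [-0.29, 0.59, 0, 0, 0, 0.89, -1],
    [-0.2, 0.62, 0, 0, 0, 0.89, -1],
    [-0.1, 0.65, 0, 0, 0, 0.89, -1],
    [0, 0, 0, 0, 0, 0, -1]
  ]
}}

```text
time_s: 14.42
position: [0.6116, -0.0157, 0.2107]
tcp_rot: [[0.997, 0.076, -0.001], [0.076, -0.997, 0.0], [-0.001, -0.0, -1.0]]
force: [-0.1, 0.3, 0.7]
opening: 0.999
```

```bash
python3 - <<'E'
from h import *
st=status.read_state();print(st['time_s'],st['position'],np.array(st['tcp_rot']).round(3).tolist(),st['joint_positions'].round(0))
p=st['position'];a=np.radians(CA);u=np.array([np.cos(a),np.sin(a)]);v=np.array([-u[1],u[0]]);print('clamp',(p[:2]-C0)@u,(p[:2]-C0)@v)
c=vision.capture('wrist');save('w5.png',c['img']);np.savez('w5.npz',**c)
d=vision.capture('scene');save('s5.png',d['img'],(180,200,420,380),3.3)
E
```

```text
14.425 [ 0.61163307 -0.01568566  0.21068995] [[0.997, 0.076, -0.001], [0.076, -0.997, 0.0], [-0.001, -0.0, -1.0]] [-12.  30.  85.   0.  65.  74.]
clamp -0.0571924272620656 0.0021608541378848427
```

View pics/w5.png

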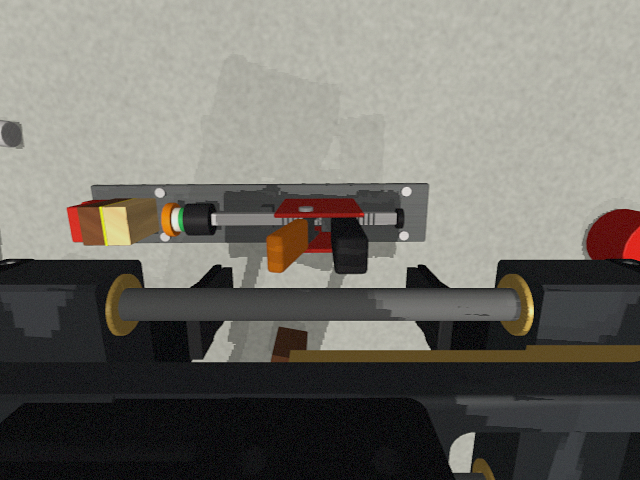

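View pics/s5.png

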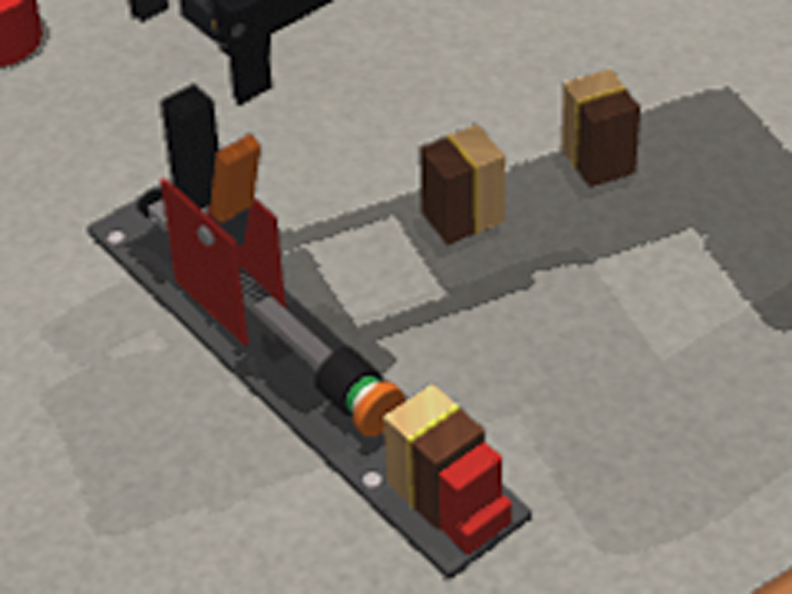

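The wrist view shows the trigger at (287,245), the grip at (350,245) and the pad with its neck at (180,220), so it also works as the gauge. I'll check the grip and trigger in the tool frame.

```bash
python3 - <<'E'
from h import *
c=dict(np.load('w5.npz'));T=c['hand_eye'];P=(campts(c)@T[:3,:3].T+T[:3,3])*1000
for (x,y) in [(290,265),(275,262),(270,262),(278,245),(300,225),(340,262),(350,265),(362,262),(345,230),(350,250)]: print(x,y,P[y,x].round(1),c['img'][y,x])
m=np.zeros(P.shape[:2],bool);m[215:275,262:370]=1;m&=P[...,2]<110
im=c['img'].astype(int)
for n,mm in (('trig',m&(im[...,0]>120)&(im[...,2]<80)&(im[...,1]>50)),('grip',m&(im.max(-1)<60))):
    p=P[mm];print(n,np.percentile(p,[1,50,99],0).round(1).tolist())
    q=p[p[:,2]<np.percentile(p[:,2],1)+4];print('  top',q.min(0).round(1),q.max(0).round(1))
E
```

```text
290 265 [-10.1 -20.   66.1] [165 158 146]
275 262 [ -3.4 -28.6  52.3] [161  86  14]
270 262 [ -4.  -32.1  54.1] [174  93  10]
278 245 [  8.1 -26.3  52.7] [158  82  11]
300 225 [ 13.  -14.   91.2] [115  62  17]
340 262 [-2.5 13.8 49.5] [28 33 34]
350 265 [-4.5 20.3 49.6] [25 27 29]
362 262 [-2.  27.9 48.2] [36 33 38]
345 230 [14.7 18.  67.2] [11 10 10]
350 250 [ 5.6 20.1 49.5] [38 41 38]
trig [[-10.4, -33.7, 33.7], [2.6, -28.1, 52.9], [18.6, -11.3, 61.3]]
  top [ 6.740e+01  1.000e-01 -1.615e+02] [ 6.740e+01  1.000e-01 -1.615e+02]
grip [[-10.0, 0.1, 48.0], [7.3, 20.0, 50.1], [14.8, 31.0, 107.4]]
  top [-1.060e+01  1.000e-01 -1.615e+02] [67.4 31.6 52. ]
```

Call:
{"fn": "send_rows", "kwargs": {
  "moves": [
    [0.08, 0, 0.9, 0, 0, 0, -1],
    [0, 0, 0.9, 0, 0, 0, -1],
    [0, 0, 0.9, 0, 0, 0, -1],
    [0, 0, 0.7, 0, 0, 0, -1],
    [0, 0, 0, 0, 0, 0, -1]
  ]
}}

```text
time_s: 15.15
position: [0.6127, -0.0141, 0.1248]
tcp_rot: [[0.997, 0.077, -0.003], [0.077, -0.997, 0.001], [-0.003, -0.001, -1.0]]
force: [-0.4, 0.0, -0.7]
opening: 1.001
```

```bash
cat > ck.py <<'E'
import sys
from h import *
n=sys.argv[1]
st=status.read_state();p=st['position'];a=np.radians(CA);u=np.array([np.cos(a),np.sin(a)]);v=np.array([-u[1],u[0]])
print(st['time_s'],'clamp xyz mm',round((p[:2]-C0)@u*1e3,1),round((p[:2]-C0)@v*1e3,1),round(p[2]*1e3,1),'F clamp',round(st['force'][:2]@u,1),round(st['force'][:2]@v,1),round(st['force'][2],1),st['opening'])
c=vision.capture('wrist');np.savez(n+'.npz',**c);st2=st
save(n+'.png',c['img'],(60,100,400,320),2.3)
# profile along rod in clamp frame
P=world(c,st2);X=(P[...,:2]-C0)@u*1e3;Y=(P[...,:2]-C0)@v*1e3;Z=P[...,2]*1e3
im=c['img'].astype(int);r,g,b=im[...,0],im[...,1],im[...,2]
ok=(np.abs(Y)<22)&(Z>15)&(Z<56)&(X>60)&(X<165)
for nm,m in(('orange',(r>130)&(g>50)&(g<150)&(b<60)&(r-g>60)),('green',(g-r>50)),('white',(im.min(-1)>130)&(X<125)),('black',(im.max(-1)<50)&(Z>30)),('block',(r>70)&(r-b>30)&(r-g<75)&(X>105)&(Z>50))):
    mm=m&ok
    if mm.sum()>3: print(nm,mm.sum(),'x',np.percentile(X[mm],[2,50,98]).round(1),'z',np.percentile(Z[mm],[2,98]).round(0),'col',np.percentile(np.where(mm)[1],[2,98]))
    else: print(nm,0)
E
python3 ck.py w6
```

```text
15.15 clamp xyz mm -55.7 1.0 124.8 F clamp 0.1 0.4 -0.7 1.0010623737615556
orange 290 x [85.3 88.9 93.2] z [36. 51.] col [111.   125.22]
green 157 x [75.2 77.7 79.7] z [37. 47.] col [133. 140.]
white 273 x [79.4 82.5 85.6] z [36. 47.] col [124. 136.]
black 579 x [60.4 66.8 73.7] z [33. 51.] col [139. 161.]
block 292 x [115.5 116.6 139.6] z [50. 56.] col [37.   79.18]
```

View pics/w6.png

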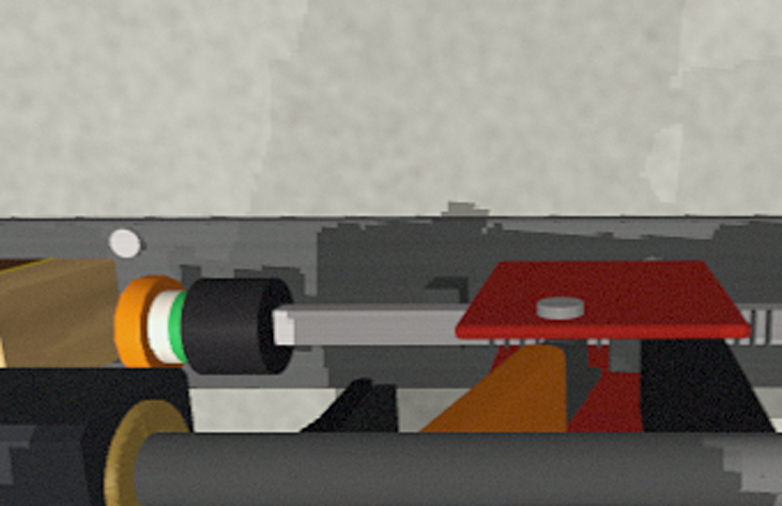

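Call:
{"fn": "send_rows", "kwargs": {
  "moves": [
    [0, 0.4, 0, 0, 0, 0, -1],
    [0, 0.4, 0, 0, 0, 0, -1],
    [0, 0.4, 0, 0, 0, 0, -1],
    [0, 0.2, 0, 0, 0, 0, -1],
    [0, 0, 0, 0, 0, 0, -1]
  ]
}}

```text
time_s: 15.82
position: [0.6171, -0.0499, 0.1273]
tcp_rot: [[0.997, 0.074, 0.002], [0.074, -0.997, 0.001], [0.002, -0.001, -1.0]]
force: [0.3, 5.3, 5.1]
opening: 1.002
```

```bash
python3 ck.py w7
```

```text
15.825 clamp xyz mm -91.7 -0.6 127.3 F clamp 5.2 -0.7 5.1 1.0016914963616452
orange 389 x [ 96.3 100.4 116.7] z [33. 52.] col [47. 64.]
green 112 x [86.9 89.1 91.3] z [38. 47.] col [71.   77.78]
white 276 x [60.1 93.5 96.9] z [37. 47.] col [ 63. 119.]
black 1272 x [60.1 68.5 83.7] z [32. 51.] col [ 78. 122.]
block 286 x [115.4 116.7 131.2] z [50. 56.] col [ 3. 32.]
```

View pics/w7.png

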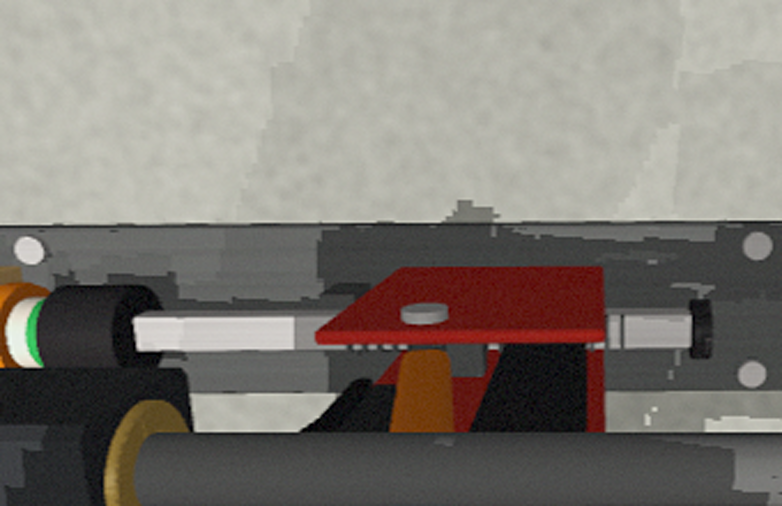

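Call:
{"fn": "send_rows", "kwargs": {
  "moves": [
    [0, -0.5, 0, 0, 0, 0, -1],
    [0, -0.5, 0, 0, 0, 0, -1],
    [0, -0.43, 0, 0, 0, 0, -1],
    [0, 0, 0, 0, 0, 0, -1],
    [0, 0, 0, 0, 0, 0, -1]
  ]
}}

```text
time_s: 16.5
position: [0.6139, -0.0142, 0.1262]
tcp_rot: [[0.997, 0.076, 0.0], [0.076, -0.997, -0.001], [0.0, 0.001, -1.0]]
force: [-0.7, -0.4, -0.0]
opening: 0.999
```

```bash
python3 ck.py w8
```

```text
16.5 clamp xyz mm -55.9 -0.2 126.2 F clamp -0.3 0.8 -0.0 0.9993642807905105
orange 312 x [ 96.3 100.3 116.6] z [28. 51.] col [ 95. 111.]
green 134 x [86.5 88.7 90.8] z [37. 47.] col [119.   125.34]
white 294 x [60.3 93.4 96.8] z [36. 47.] col [110. 165.]
black 1274 x [60.1 67.7 84.2] z [32. 50.] col [125. 168.]
block 272 x [115.5 116.6 139. ] z [50. 56.] col [39.42 80.  ]
```

View pics/w8.png

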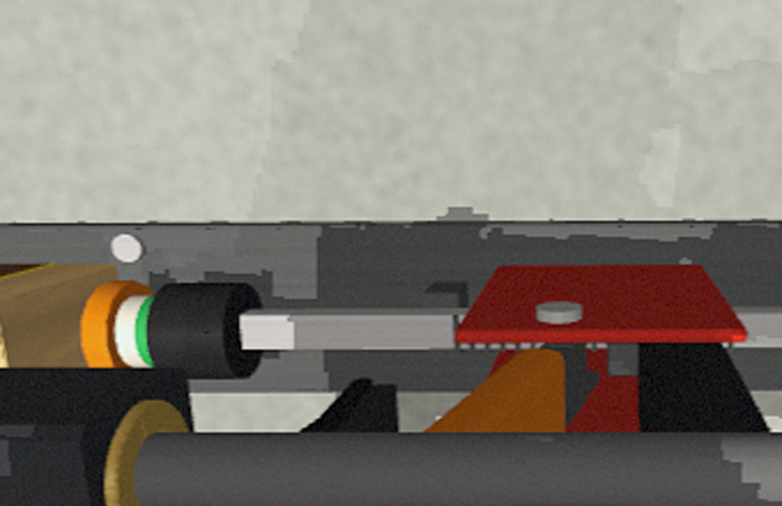

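Call:
{"fn": "send_rows", "kwargs": {
  "moves": [
    [0, 0.4, 0, 0, 0, 0, -1],
    [0, 0.4, 0, 0, 0, 0, -1],
    [0, 0.4, 0, 0, 0, 0, -1],
    [0, 0.2, 0, 0, 0, 0, -1],
    [0, 0, 0, 0, 0, 0, -1]
  ]
}}

```text
time_s: 17.18
position: [0.6166, -0.049, 0.1268]
tcp_rot: [[0.997, 0.074, 0.0], [0.074, -0.997, 0.002], [0.001, -0.002, -1.0]]
force: [-0.7, 4.6, 5.0]
opening: 1.004
```

```bash
python3 ck.py w9; python3 - <<'E'
from h import *
c=dict(np.load('w9.npz'));save('w9b.png',c['img'],(0,180,260,300),3)
d=vision.capture('scene');save('s9.png',d['img'],(230,270,350,380),6)
E
```

```text
17.175 clamp xyz mm -90.8 -0.2 126.8 F clamp 4.6 0.3 5.0 1.004360651561658
orange 403 x [105.7 109.8 116.6] z [37. 52.] col [35. 53.]
green 108 x [ 94.8  98.5 100.2] z [39. 48.] col [59. 66.]
white 459 x [ 60.5 100.5 106.1] z [36. 47.] col [ 51.16 120.  ]
black 1399 x [69.2 77.1 93.4] z [31. 51.] col [ 65. 111.]
block 293 x [105.7 116.5 130.7] z [50. 56.] col [ 3.84 47.  ]
```

View pics/w9b.png

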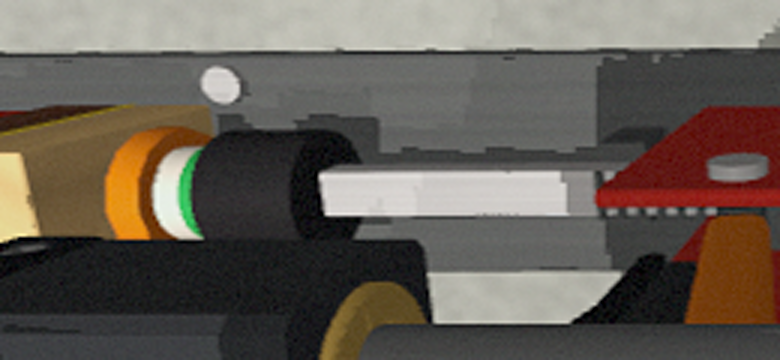

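View pics/s9.png

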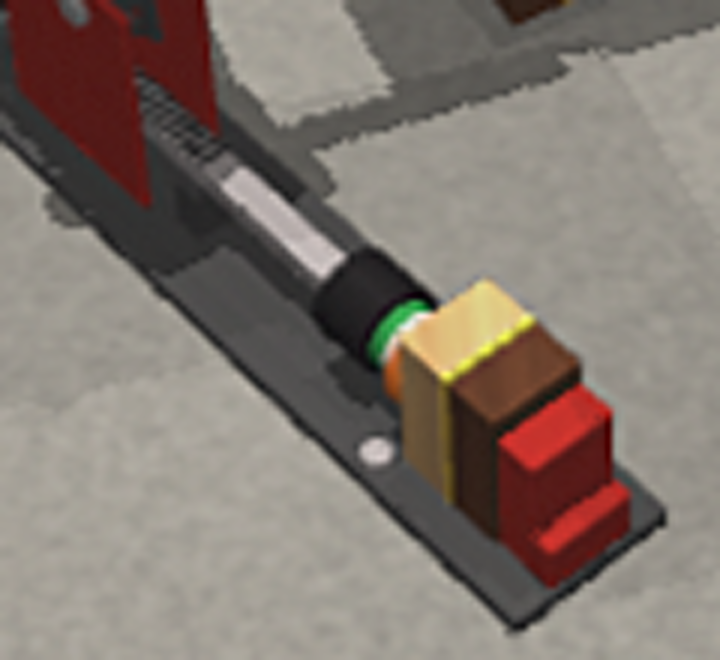

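Call:
{"fn": "send_rows", "kwargs": {
  "moves": [
    [0, -0.5, 0, 0, 0, 0, -1],
    [0, -0.5, 0, 0, 0, 0, -1],
    [0, -0.43, 0, 0, 0, 0, -1],
    [0, 0, 0, 0, 0, 0, -1],
    [0, 0, 0, 0, 0, 0, -1],
    [0, 0.4, 0, 0, 0, 0, -1],
    [0, 0.4, 0, 0, 0, 0, -1],
    [0, 0.2, 0, 0, 0, 0, -1],
    [0, 0, 0, 0, 0, 0, -1]
  ]
}}

```text
time_s: 18.4
position: [0.6159, -0.0386, 0.1266]
tcp_rot: [[0.997, 0.075, 0.001], [0.075, -0.997, 0.001], [0.001, -0.001, -1.0]]
force: [-0.7, 4.3, 3.2]
opening: 1.002
```

```bash
python3 ck.py w10; python3 - <<'E'
from h import *
c=dict(np.load('w10.npz'));save('w10b.png',c['img'],(0,180,260,300),3)
E
```

```text
18.4 clamp xyz mm -80.3 -0.3 126.6 F clamp 4.4 0.4 3.2 1.0019889487194849
orange 388 x [108.3 112.5 116.8] z [37. 52.] col [45. 63.]
green 84 x [ 98.5 101.4 103. ] z [38. 48.] col [70. 75.]
white 507 x [ 60.6 102.2 108.5] z [36. 47.] col [ 62. 133.]
black 1339 x [72.3 79.7 96.4] z [32. 51.] col [ 75. 120.]
block 309 x [108.1 116.7 138.5] z [50. 56.] col [ 5.16 57.  ]
```

View pics/w10b.png

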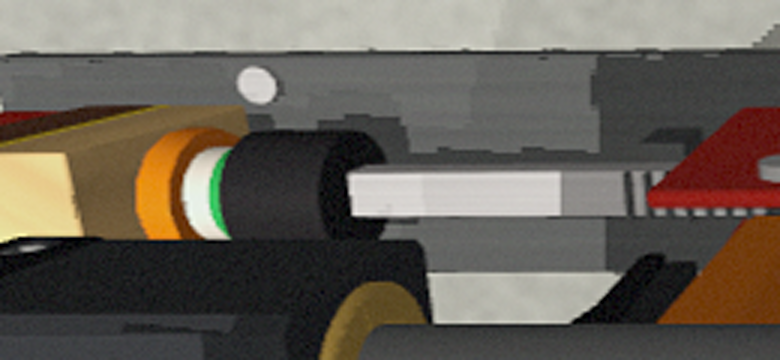

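Call:
{"fn": "send_rows", "kwargs": {
  "moves": [
    [0, 0.12, 0, 0, 0, 0, -1],
    [0, 0.12, 0, 0, 0, 0, -1],
    [0, 0, 0, 0, 0, 0, -1]
  ]
}}

```text
time_s: 18.82
position: [0.6161, -0.0426, 0.1265]
tcp_rot: [[0.997, 0.075, -0.0], [0.075, -0.997, 0.003], [0.0, -0.003, -1.0]]
force: [-0.5, 7.2, 3.6]
opening: 0.997
```

```bash
python3 ck.py w11; python3 - <<'E'
from h import *
c=dict(np.load('w11.npz'));save('w11b.png',c['img'],(0,200,130,270),6)
E
```

```text
18.825 clamp xyz mm -84.3 -0.2 126.5 F clamp 7.3 -0.1 3.6 0.9972326553326697
orange 392 x [108.1 112.3 116.8] z [37. 51.] col [40.82 58.  ]
green 21 x [ 98.6 101.8 102.4] z [43. 50.] col [65.  66.6]
white 546 x [ 60.6  73.9 108.5] z [36. 47.] col [ 57. 128.]
black 1390 x [73.9 81.7 97.9] z [32. 51.] col [ 68. 114.]
block 320 x [107.7 116.6 137.5] z [50. 56.] col [ 4. 53.]
```

View pics/w11b.png

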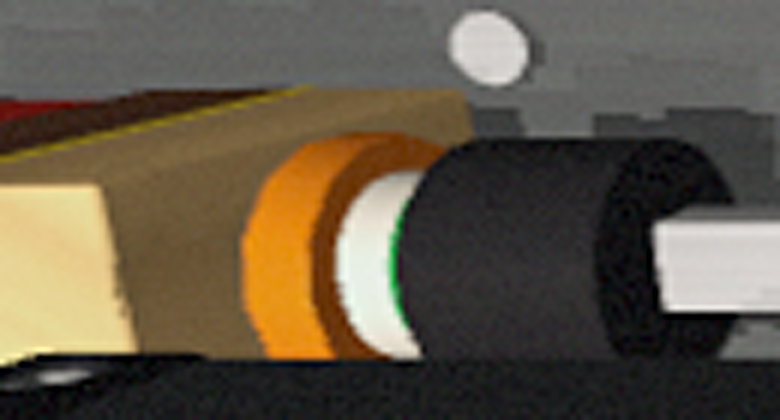

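```bash
cat > pr.py <<'E'
import sys
from h import *
# press estimate in camera/tool frame (independent of arm pose): direction of rod = -tool y
def est(n):
    c=dict(np.load(n+'.npz'));T=c['hand_eye'];P=(campts(c)@T[:3,:3].T+T[:3,3])*1000
    im=c['img'].astype(int);r,g,b=im[...,0],im[...,1],im[...,2]
    reg=np.zeros(r.shape,bool);reg[200:262,0:185]=1;reg&=(P[...,2]>60)&(P[...,2]<100)
    X=-P[...,1]
    bl=reg&(im.max(-1)<62)&(im.max(-1)-im.min(-1)<20)
    nn,l,s,cc=cv2.connectedComponentsWithStats(bl.astype(np.uint8))
    i=1+np.argmax(s[1:,4]);bl=l==i
    og=reg&(r>100)&(r-b>70)&(g<r*0.75)&(g>r*.3)
    wh=reg&(im.min(-1)>110)&(X>np.percentile(X[og],5)-14)
    gr=reg&(g-r>30)
    # per-row boundaries
    out=[]
    for row in range(215,240):
        k=np.where(bl[row])[0];o=np.where(og[row])[0]
        if len(k)>5 and len(o)>3: out.append((row,X[row,k[0]+1],X[row,o[-1]-1],o[-1],k[0],X[row,k[-1]-1]))
    o=np.array(out);
    print(n,'green px',gr.sum(),'white px',wh.sum(),'orange->cup px med',np.median(o[:,4]-o[:,3]),'mm',np.median(o[:,2]-o[:,1]).round(2),'cupfront max',np.percentile(X[bl],99.5).round(2),'orange back',np.percentile(X[og],1).round(2),'diff',(np.percentile(X[og],1)-np.percentile(X[bl],99.5)).round(2),'cup bk',np.median(o[:,5]).round(2))
for n in sys.argv[1:]: est(n)
E
python3 pr.py w6 w7 w8 w9 w10 w11
```

```text
w6 green px 161 white px 282 orange->cup px med 15.0 mm 13.25 cupfront max 128.84 orange back 140.34 diff 11.5 cup bk 104.94
w7 green px 119 white px 445 orange->cup px med 12.5 mm 13.26 cupfront max 175.96 orange back 186.98 diff 11.02 cup bk 152.21
w8 green px 145 white px 337 orange->cup px med 14.0 mm 13.2 cupfront max 140.54 orange back 151.88 diff 11.34 cup bk 116.5
w9 green px 115 white px 419 orange->cup px med 13.0 mm 12.91 cupfront max 184.63 orange back 195.64 diff 11.02 cup bk 160.53
w10 green px 95 white px 421 orange->cup px med 12.0 mm 13.05 cupfront max 177.03 orange back 187.8 diff 10.77 cup bk 153.32
w11 green px 27 white px 515 orange->cup px med 10.0 mm 11.65 cupfront max 182.54 orange back 191.47 diff 8.94 cup bk 158.67
```

Call:
{"fn": "send_rows", "kwargs": {
  "moves": [
    [0, 0.08, 0, 0, 0, 0, -1],
    [0, 0.08, 0, 0, 0, 0, -1],
    [0, 0, 0, 0, 0, 0, -1]
  ]
}}

```text
time_s: 19.25
position: [0.6163, -0.0456, 0.1266]
tcp_rot: [[0.997, 0.075, -0.0], [0.075, -0.997, 0.005], [0.0, -0.005, -1.0]]
force: [-1.2, 8.9, 5.0]
opening: 0.998
```

```bash
python3 ck.py w12; python3 pr.py w12; python3 - <<'E'
from h import *
c=dict(np.load('w12.npz'));save('w12b.png',c['img'],(0,200,130,270),6)
d=vision.capture('scene');save('s12.png',d['img'],(260,290,340,350),10);np.savez('s12.npz',**d)
E
```

```text
19.25 clamp xyz mm -87.4 -0.1 126.6 F clamp 9.0 0.5 5.0 0.9977144988874882
orange 397 x [108.3 112.3 116.8] z [38. 52.] col [37.   54.08]
green 0
white 527 x [ 60.5  73.4 108.6] z [36. 47.] col [ 53. 125.]
black 1458 x [75.4 83.5 99.6] z [32. 51.] col [ 62. 108.]
block 305 x [107.7 116.6 135.1] z [50. 56.] col [ 3. 49.]
w12 green px 0 white px 555 orange->cup px med 7.0 mm 9.9 cupfront max 187.0 orange back 194.45 diff 7.45 cup bk 162.98
```

View pics/w12b.png

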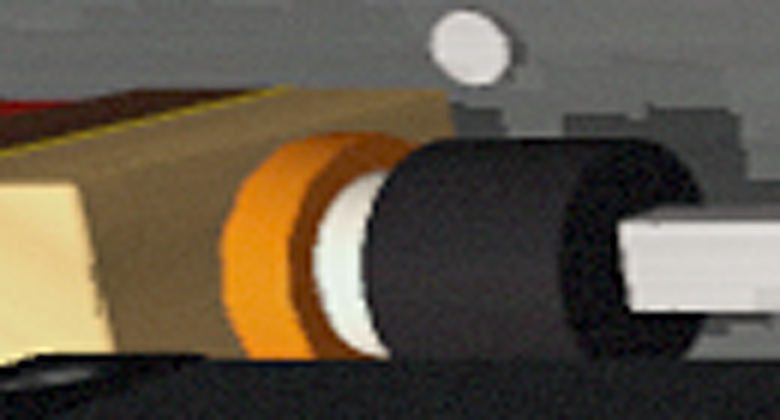

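View pics/s12.png

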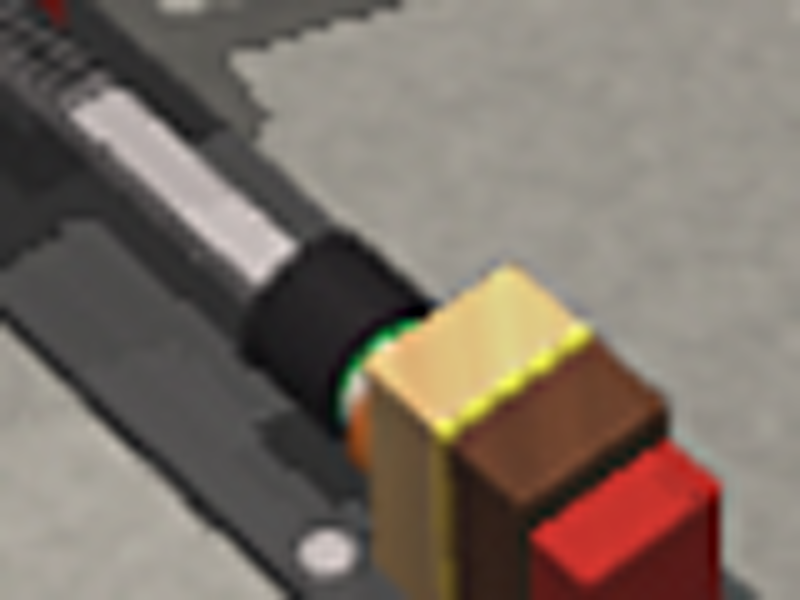

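Call:
{"fn": "send_rows", "kwargs": {
  "moves": [
    [0, 0.07, 0, 0, 0, 0, -1],
    [0, 0.05, 0, 0, 0, 0, -1],
    [0, 0, 0, 0, 0, 0, -1]
  ]
}}

```text
time_s: 19.73
position: [0.6165, -0.0481, 0.1266]
tcp_rot: [[0.997, 0.075, -0.0], [0.075, -0.997, 0.005], [0.0, -0.005, -1.0]]
force: [-0.7, 10.4, 4.9]
opening: 1.002
```

```bash
python3 ck.py w13; python3 pr.py w13; python3 - <<'E'
from h import *
c=dict(np.load('w13.npz'));save('w13b.png',c['img'],(0,200,130,270),6)
d=vision.capture('scene');save('s13.png',d['img'],(260,290,340,350),10);np.savez('s13.npz',**d)
E
```

```text
19.725 clamp xyz mm -89.9 -0.1 126.6 F clamp 10.5 -0.1 4.9 1.0020733963171304
orange 390 x [108.6 112.5 116.7] z [37. 51.] col [34. 51.]
green 0
white 489 x [ 60.7  72.5 108.6] z [36. 47.] col [ 50. 122.]
black 1493 x [ 76.9  84.7 100.9] z [32. 51.] col [ 57. 104.]
block 301 x [108.6 116.7 133.1] z [50. 56.] col [ 3. 45.]
w13 green px 0 white px 428 orange->cup px med 5.0 mm 8.19 cupfront max 190.95 orange back 196.88 diff 5.93 cup bk 166.88
```

View pics/s13.png

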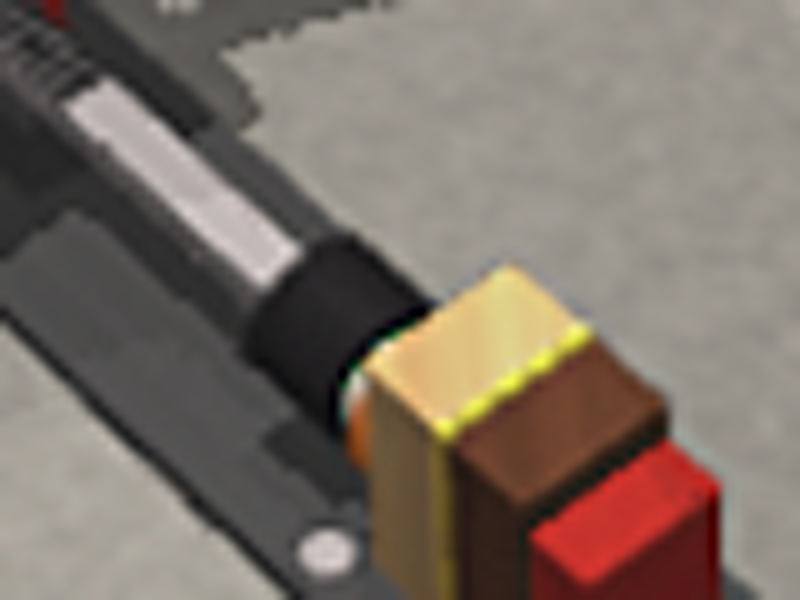

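Call:
{"fn": "send_rows", "kwargs": {
  "moves": [
    [0, 0.06, 0, 0, 0, 0, -1],
    [0, 0, 0, 0, 0, 0, -1],
    [0, 0, 0, 0, 0, 0, -1]
  ]
}}

```text
time_s: 20.2
position: [0.6166, -0.0494, 0.1266]
tcp_rot: [[0.997, 0.075, -0.0], [0.075, -0.997, 0.006], [0.0, -0.006, -1.0]]
force: [0.2, 11.1, 5.5]
opening: 1.004
```

```bash
python3 ck.py w14; python3 pr.py w14; python3 - <<'E'
from h import *
c=dict(np.load('w14.npz'));save('w14b.png',c['img'],(0,200,130,270),6)
d=vision.capture('scene');save('s14.png',d['img'],(260,290,340,350),10);save('s14f.png',d['img'])
E
```

```text
20.2 clamp xyz mm -91.1 -0.1 126.6 F clamp 11.0 -1.0 5.5 1.003746737748052
orange 401 x [107.9 112.4 116.8] z [38. 52.] col [32. 50.]
green 0
white 469 x [ 60.4  72.1 108.5] z [36. 47.] col [ 48.36 120.  ]
black 1475 x [ 77.6  85.2 101.5] z [32. 51.] col [ 54. 101.]
block 311 x [107.9 116.5 132.2] z [50. 56.] col [ 3. 44.]
w14 green px 0 white px 364 orange->cup px med 5.0 mm 7.49 cupfront max 192.88 orange back 198.1 diff 5.22 cup bk 169.25
```

View pics/s14.png

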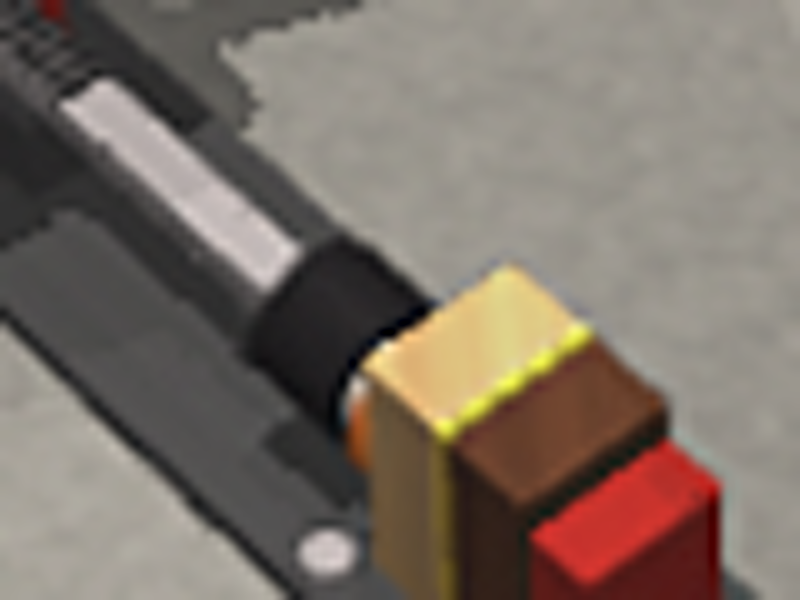

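View pics/w14b.png

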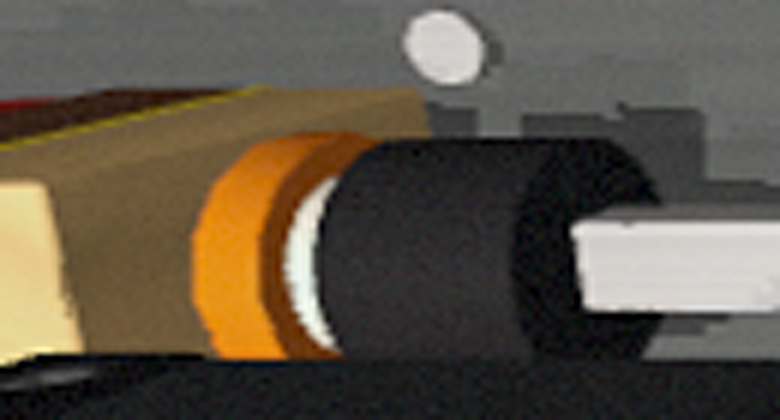

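View pics/s14f.png

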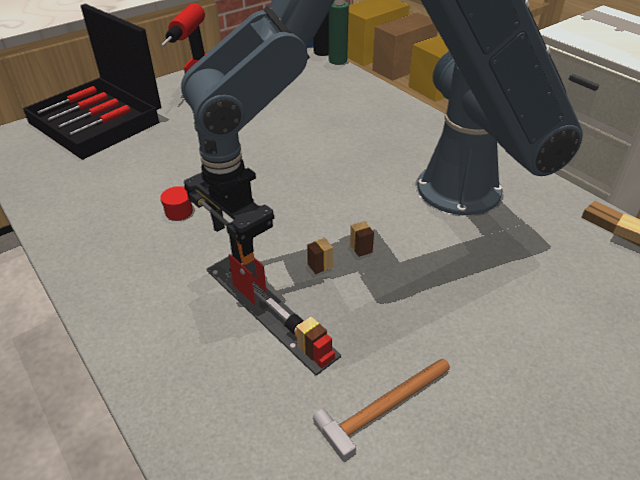

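The green band is now just hidden in both views and the white band still shows (scene crop (360,390), wrist crop (310,270)). I'll hold and check that it stays steady.

Call:
{"fn": "send_rows", "kwargs": {
  "moves": [
    [0, 0, 0, 0, 0, 0, -1],
    [0, 0, 0, 0, 0, 0, -1],
    [0, 0, 0, 0, 0, 0, -1],
    [0, 0, 0, 0, 0, 0, -1]
  ]
}}

```text
time_s: 20.8
position: [0.6166, -0.0493, 0.1266]
tcp_rot: [[0.997, 0.075, -0.0], [0.075, -0.997, 0.006], [0.0, -0.006, -1.0]]
force: [0.3, 9.8, 5.7]
opening: 1.001
```

```bash
python3 ck.py w15; python3 pr.py w15; python3 - <<'E'
from h import *
d=vision.capture('top');P=world(d);z=P[...,2]
m=((z>.045)&(z<.075)).astype(np.uint8)
n,l,s,c=cv2.connectedComponentsWithStats(m)
for i in range(1,n):
    if s[i,4]>60:
        p=P[l==i];q=cv2.minAreaRect((p[:,:2]*1000).astype(np.float32));print(np.round(q[0],0),np.round(q[1],0),round(q[2],1))
E
```

```text
20.8 clamp xyz mm -91.1 -0.1 126.6 F clamp 9.8 -1.0 5.7 1.0007969246555188
orange 410 x [108.1 112.4 116.7] z [37. 52.] col [32.   49.82]
green 0
white 471 x [ 60.6  72.1 108.7] z [36. 47.] col [ 48.4 120. ]
black 1498 x [ 77.7  85.3 101.5] z [32. 51.] col [ 54. 101.]
block 294 x [108.1 116.6 132. ] z [50. 56.] col [ 3. 43.]
w15 green px 0 white px 344 orange->cup px med 5.0 mm 7.57 cupfront max 192.76 orange back 198.16 diff 5.39 cup bk 168.81
[ 667. -739.] [112.  32.] 11.2
[ 609. -348.] [71. 71.] 53.5
[599. 169.] [36. 98.] 3.5
[ 457. -319.] [56. 21.] 5.6
[64.  2.] [ 22. 128.] 0.5
```

```bash
python3 -c "
from rig import bot
print(bot.hand_in())"
```

```text
the job is handed in; nothing more can be done
None
```

I took the look-alike farthest to the robot's right and stood it upright on the bed against the red jaw, light half towards the pad. I let go of it, then pushed the trigger through two full pumps and a third, which I am still holding. The job was handed in at about 21 s.

**Last checks:**
- **Press depth:** the wrist camera puts the neck 5.5–6 mm into the cup, steady over the last 0.6 s. In the last pictures the wrist and scene views both showed the green just hidden and the white still showing.
- **Block:** right after letting go it measured within 1 mm of the seat and square to the rod. The last pictures show it still standing flush against the jaw.
- **Trigger force:** it reads 10–11 N along the rod. That is above the 8 N quoted at 50 mm, but the finger bears nearer the pivot.
- **Other things:** the tub and can measure the same as at the start, and the hammer looks unmoved in the scene picture.

**Disagreements:** the cup-edge measurements differ by about 0.5 mm on press depth. The trigger is held by one finger pushing it towards the grip with the gripper open, not squeezed between both fingers.

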